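# Deburr a bored conduit entry and put the hole-boring kit away

### The arm

A 6-joint arm with a two-finger parallel gripper is mounted at the origin on the work surface. World frame = base frame: x ahead of the robot, y to its left, z up, the work surface at z = 0. Lengths are in mm, angles in degrees, forces in N, time in s.
With the tool pointing down it reaches from about 300 to 850 mm from the base axis. Payload 4.2 kg.
Tool frame: the origin (TCP) lies at the very end of the fingers, on their centre line; the grasp point (between the pads) lies 19 mm behind it (env.grasp_offset is the distance from the TCP to the grasp point, in mm); z points along the fingers, y is the line along which they close (so a half turn about z gives the same grasp; the last joint's range is limited). The gripper opens to 91 mm and grips with 3 to 60 N. Pads are 32 mm wide; open, the fingers measure 118 mm over their backs; the gripper's body (76 mm by 178 mm) begins 60 mm behind the grasp point.
Start: joints at [66.005, 18.312, 89.639, -0, 72.044, -1.146], TCP at [223.285, 529.897, 176.476] pointing down, gripper open.
Joint ranges: [-177.97, 177.97], [-48.28, 115.42], [12.27, 149.76], [-77.06, 257.06], [2.81, 150.46], [-146.56, 146.56]. Speed limits (degrees/s): [147.25, 147.25, 180, 180, 180, 180].

### API

Orientations are given as [roll, pitch, yaw] about the fixed x, y, z axes, in that order (R = Rz(yaw) Ry(pitch) Rx(roll)).
In Python, from workcell import env, eyes gives the robot as it stands.
- The arm moves only by the tool send_rows, never from a script. Its arguments are lists of equal length, an entry for each row: "grip": the opening, from -1 (shut) to 1 (fully open), so that 0 is half open; "xyz": the shift along the world's x, y, z in m, a list of three; "yaw": the turn about the world's z in degrees. A call has 1 to 8 rows; each row is the pose to reach, as a shift and turn from the pose commanded when the call began; what a row does not reach only later rows make up. A row lasts 1/12 s, in which the tool goes at most 41.7 mm and 7.16 degrees, less where a joint would pass 70% of its speed; a pose out of reach is approached as far as the arm can. A call with a gripper value outside its range is refused whole. The fingers move at their own pace and stop on an object; "grip_force" is the grip in N (left out, the last holds). Time passes only in rows, so rows that repeat a pose let the fingers close. It gives the time, the measured TCP pose, the force, the opening and the grip force at its end, in the units of the state.
- env.state(): the state, without advancing time (a new reading comes with each control period).
- eyes.grab_frame(name): name is "scene" or "top"; returns a dict with "frame" (400x640x3 uint8, red, green, blue), "fx", "fy", "cx", "cy" (pixels), "pose" (4x4, takes a point from camera to world coordinates). Camera axes: x right, y down, z forward; pixel columns grow to the right and rows downward; lengths in mm; the calibration is good to about 2 mm. A picture is of the moment at which its call begins. There is no depth.
- env.job_done(): hands the job in; it is judged then, once.
The state is a dict: "time_s": time; "qpos": joint angles; "qvel": joint speeds; "effort": joint torques, N m; "ee_pos": TCP position; "ee_rot": TCP orientation; "force": force on the tool from outside, world axes, zero at the start; "torque": the same for the moment, N m; "gripper_width": finger opening in mm; "gripper_force": force on a finger pad.
Only numpy, scipy, OpenCV 4.12 (cv2) and the standard library are available. Lean on these libraries where they do the work, as an engineer would, in place of code of your own. Each camera call takes 0.05 s, during which the arm holds its last target. There are 200 camera calls.

### The job

Deburr the freshly bored hole in the top of the junction box: take the orange deburrer from its block and, holding it upright and pressing lightly, run the flank of its cone blade clockwise (seen from above) all the way round the hole's upper edge, starting and finishing at the red mark, slowly (over some ten seconds) and in steady contact; then stand it back fully down in its block. Put every hole saw that stands on the bench into the open drawer and slide the drawer fully shut. Leave the jars and the tape measure where they are.

Things in the scene. Friction and masses are not known exactly. Their poses are not given: they have to be found in the camera images.
- junction_box: Bare aluminium junction box, fixed to the bench, 110 (own x) x 160 (own y) x 100 mm high, cover off on its +x side, two low wooden battens along its +y and -y sides. Origin: centre of its underside; z up. A round 60 mm hole goes right through the middle of its flat top (5 mm wall, empty inside). A red felt-pen mark 20 x 5 mm runs outward from the hole's edge on its own -x side.
- hole_centre (a point): Centre of the 60 mm hole, level with the box's top face, 100 mm above the bench. Axes as the junction box (z up).
- edge_0 (a point): Point on the upper edge of the hole, 30 mm from its centre: at the red mark (own -x side of the box).
- edge_1 (a point): Point on the upper edge of the hole, 30 mm from its centre: 45 degrees clockwise from the mark, seen from above.
- edge_2 (a point): Point on the upper edge of the hole, 30 mm from its centre: 90 degrees clockwise (own +y side).
- edge_3 (a point): Point on the upper edge of the hole, 30 mm from its centre: 135 degrees clockwise.
- edge_4 (a point): Point on the upper edge of the hole, 30 mm from its centre: 180 degrees, opposite the mark (own +x side).
- edge_5 (a point): Point on the upper edge of the hole, 30 mm from its centre: 225 degrees clockwise.
- edge_6 (a point): Point on the upper edge of the hole, 30 mm from its centre: 270 degrees clockwise (own -y side).
- edge_7 (a point): Point on the upper edge of the hole, 30 mm from its centre: 315 degrees clockwise.
- block_hole (a point): Centre of the mouth, 60 mm above the bench, of the 30 mm wide, 45 mm deep round hole in the fixed wooden tool block (75 x 75 x 60 mm) where the deburrer stands. Axes: z up, x and y along the block's sides.
- deburrer: The hand deburrer, 115 mm long, 190 g, standing nose down in its block at the start. Origin at the nose of the unpressed blade, z up along the tool. From the nose: cone blade 0-11 mm, thin shank, steel sleeve 16 mm wide 24-40 mm, round black finger guard 42 mm wide 40-45 mm (rests on the block's top when fully home), square orange handle 26 x 26 mm 45-115 mm, faces along own x and y.
- deburrer_grip (a point): Grasp point on the deburrer's handle, on its axis, 85 mm above the unpressed nose: 40 mm above the finger guard's top, 30 mm below the handle's top. Axes as the deburrer: z up along the tool, x and y square to the handle's faces.
- blade_nose (a point): Nose (lowest point) of the deburrer's spring-loaded blade: six fins with the outline of a 90 degree cone, radius 1 mm at the nose, 12 mm radius 11 mm higher. With the upright tool's flank on the hole's edge at half the cone's height, the tool's axis is about 23 mm from the hole's centre and the nose about 6 mm below the top face. It moves with the blade.
- blade (a joint): Spring travel of the blade into the deburrer's sleeve: 0 = unpressed, up to 0.012 m fully pressed in. The spring pushes about 1 N at 0 and 4 N fully in (0.25 N per mm).
- drawer (a joint): Opening of the drawer of the grey bench-top drawer unit with blue front: 0 = fully shut, at most 0.19 m, open at the start; slides along the unit's own x, opening towards its -x, about 1 N of friction. The unit is fixed, 270 (own x) x 340 (own y) x 150 mm high.
- drawer_handle (a point): Middle of the drawer's round bar handle (120 mm long along own y, 11 mm thick, its middle 35 mm out from the front panel), about 110 mm above the bench; moves with the drawer. Axes as the unit: z up, +x closes. From here the drawer's inside spans x +56 to +281, y -149 to +149, its floor z -90, its walls' tops z +16; open from above from x +56 back as far as the drawer is pulled out. Things up to 105 mm tall fit.
- saw_51_mid (a point): Hole saw on its arbor, standing on its teeth, 98 mm tall overall: red cup 51 mm in diameter and 46 mm high, above it a square steel arbor body 22 x 22 mm (faces along own x and y) from 46 to 78 mm, then an 11 mm round shank to the top. This point is half-way up its axis, 49 mm above its underside; z up. 220 g. May be absent.
- saw_57_mid (a point): Hole saw on its arbor, standing on its teeth, 98 mm tall overall: black cup 57 mm in diameter and 46 mm high, above it a square steel arbor body 22 x 22 mm (faces along own x and y) from 46 to 78 mm, then an 11 mm round shank to the top. This point is half-way up its axis, 49 mm above its underside; z up. 250 g. May be absent.
- saw_60_mid (a point): Hole saw on its arbor, standing on its teeth, 98 mm tall overall: red cup 60 mm in diameter and 46 mm high, above it a square steel arbor body 22 x 22 mm (faces along own x and y) from 46 to 78 mm, then an 11 mm round shank to the top. This point is half-way up its axis, 49 mm above its underside; z up. 270 g. May be absent.
- saw_64_mid (a point): Hole saw on its arbor, standing on its teeth, 98 mm tall overall: black cup 64 mm in diameter and 46 mm high, above it a square steel arbor body 22 x 22 mm (faces along own x and y) from 46 to 78 mm, then an 11 mm round shank to the top. This point is half-way up its axis, 49 mm above its underside; z up. 290 g. May be absent.
- pickle_jar_mid (a point): Sealed glass jar of pickled gherkins with a red lid, 100 mm in diameter, 165 mm tall, 1.3 kg; this point is half-way up its axis. Bystander.
- tomato_jar_mid (a point): Sealed glass jar of red tomato preserve with a red lid, 100 mm in diameter, 165 mm tall, 1.3 kg; this point is half-way up its axis. Bystander.
- tape_measure: Yellow and black tape measure, 75 x 36 x 70 mm, standing on the bench; origin at the centre of its underside. Bystander.
Things that resemble listed ones, but are neither listed nor needed, are in the scene too. Leave any pink or white look-alike of the part that bears block_hole alone. What is shaped like the part that bears saw_51_mid but green is not meant.

How it is judged:
By the outcome, as a careful person would: the job done as asked, in the order asked, and still so for the second after the job is handed in, with the robot touching nothing.
Of saw_51, saw_57, saw_60, saw_64 only 2 to 4 are there at a start; the rules pass over those that are not, and their reading is None.
At some moment in a run one of saw_51, saw_57, saw_60, saw_64 may be knocked a few centimetres aside while the robot is not near it.
It also fails if it takes over 210 s, if anything falls off the work surface, if the arm or the gripper's body presses on something with over 40 N, if the wrist force passes 120 N, or if a joint passes its speed limit or range.

## Working session

There is one attempt and no reset: what is moved stays moved. The work goes in short steps, Python scripts to look and compute and a tool call to move; the robot and the scene stay as the last step left them, time stands still between calls to the robot, and variables do not carry over. Pictures are saved under pics/ and viewed, at most 14 in all, crops included, and the job is handed in when it is done.

Besides the shell and the picture viewer there is one more tool, called as name(argument=value, ...) on one line, values as JSON. send_rows: Moves the arm, as the interface text tells. Its arguments: {"type":"object","properties":{"grip":{"type":"array"},"xyz":{"type":"array"},"yaw":{"type":"array"},"grip_force":{"type":"number"}},"required":["grip","xyz","yaw"]}

```bash
mkdir -p pics; cat > h.py <<'E'
from workcell import env, eyes
import numpy as np, cv2
def shot(n,f):
    d=eyes.grab_frame(n); cv2.imwrite('pics/'+f,d['frame'][:,:,::-1]); np.savez('pics/'+f[:-4]+'.npz',**d); return d
def ray(d,u,v,z):
    P=np.array(d['pose']); r=P[:3,:3]@np.array([(u-d['cx'])/d['fx'],(v-d['cy'])/d['fy'],1]); o=P[:3,3]
    return o+r*(z-o[2])/r[2]
def proj(d,p):
    P=np.array(d['pose']); c=P[:3,:3].T@(np.array(p)-P[:3,3]); return d['fx']*c[0]/c[2]+d['cx'], d['fy']*c[1]/c[2]+d['cy']
E
python3 - <<'E'
from h import *
for n in ('scene','top'):
    d=shot(n,n+'0.png'); print(n,d['fx'],d['cx'],d['cy'],np.round(d['pose'],3).tolist())
print(env.state())
E
```

```text
scene 502.0903018339417 323.9794852211495 189.75840387626158 [[-0.401, 0.72, -0.566, 1317.871], [0.916, 0.317, -0.245, 228.561], [0.004, -0.617, -0.787, 1215.992], [0.0, 0.0, 0.0, 1.0]]
top 463.4854764049147 324.8743213447911 196.92060834872126 [[-0.026, -0.984, 0.174, 271.487], [-1.0, 0.024, -0.013, -111.453], [0.009, -0.175, -0.985, 1463.761], [0.0, 0.0, 0.0, 1.0]]
{'time_s': 0.1, 'qpos': array([ 6.60038858e+01,  1.83462603e+01,  8.96985384e+01, -2.23173042e-04,
        7.20436665e+01, -1.14434735e+00]), 'qvel': array([ 0.01568717, -0.02093162, -0.24860304, -0.05290084,  0.00138434,
       -0.00504172]), 'effort': array([ 1.63350491e-03, -4.13336563e+01, -2.32509774e+01,  7.29496800e-02,
        4.21828008e-02, -5.78195522e-05]), 'ee_pos': array([223.0817464 , 529.41600349, 175.72756525]), 'ee_rot': array([-1.79911548e+02, -1.55461145e-03,  1.57148301e+02]), 'force': array([-0.71832702,  0.12805758,  0.70295789]), 'torque': array([-0.04440694, -0.05167659,  0.01824376]), 'gripper_force': 0.0, 'gripper_width': 91.38946395531178}
```

View pics/scene0.png

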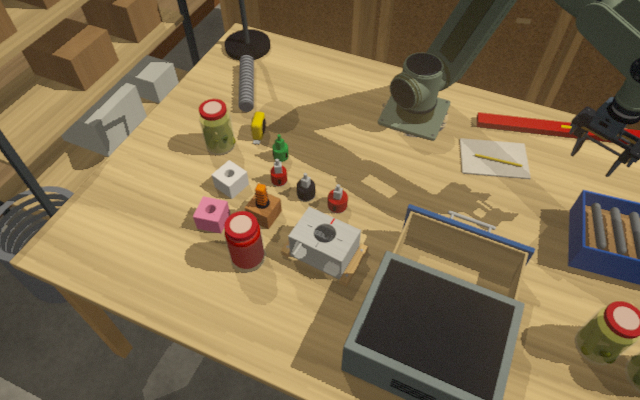

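View pics/top0.png

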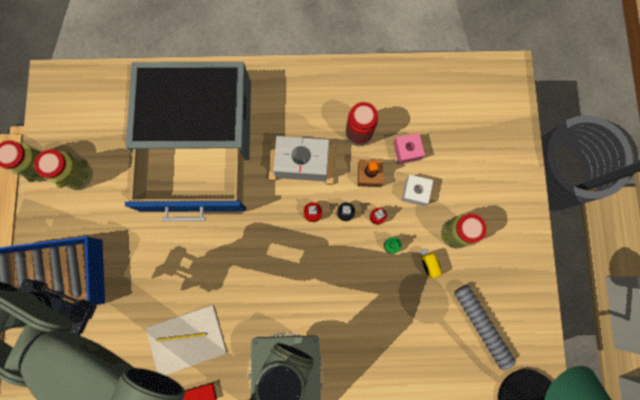

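Top view: box hole (301,155), deburrer (371,170), red saws (313,211) and (378,215), black saw (346,211), green decoy (393,245), drawer handle (184,214). I'll enlarge both.

```bash
python3 - <<'E'
import cv2
a=cv2.imread('pics/top0.png')[125:260,260:440]; cv2.imwrite('pics/topc.png',cv2.resize(a,None,fx=4.4,fy=4.4,interpolation=cv2.INTER_CUBIC))
a=cv2.imread('pics/scene0.png')[150:280,190:370]; cv2.imwrite('pics/scc.png',cv2.resize(a,None,fx=4.4,fy=4.4,interpolation=cv2.INTER_CUBIC))
E
```

```text
(no output)
```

View pics/topc.png

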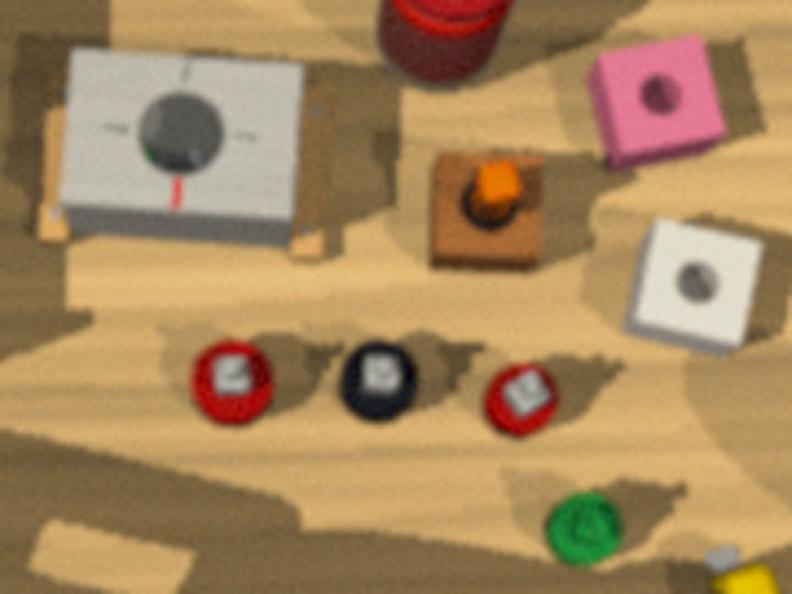

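View pics/scc.png

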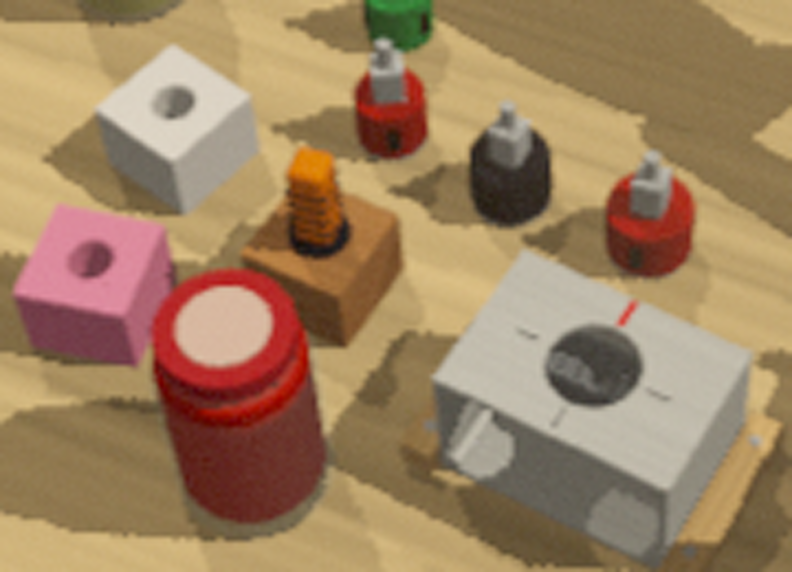

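```bash
cat > m.py <<'E'
from h import *
def P(n,c):  # crop px -> world
    pass
D={n:dict(np.load(f'pics/{n}0.npz')) for n in('top','scene')}
O={'top':(260,125),'scene':(190,150)}
def px(n,c): return O[n][0]+(c[0]+.5)/4.4-.5,O[n][1]+(c[1]+.5)/4.4-.5
def hsv(n): return cv2.cvtColor(D[n]['frame'],cv2.COLOR_RGB2HSV)
def tri(a,b):
    A=np.zeros((3,3));B=np.zeros(3)
    for n,c in(('top',a),('scene',b)):
        d=D[n];u,v=px(n,c);p0=d['pose'][:3,3];r=ray(d,u,v,0)-p0;r/=np.linalg.norm(r);M=np.eye(3)-np.outer(r,r);A+=M;B+=M@p0
    return np.linalg.solve(A,B)
if __name__=='__main__':
    def w(n,c,z): return np.round(ray(D[n],*px(n,c),z)[:2],1)
    # hole
    for n,c in(('top',(181,133)),('scene',(594,366))): print('hole',n,w(n,c,100))
    for n,c in(('top',(177,178)),('top',(176,209)),('scene',(619,324)),('scene',(633,302))): print('mark',n,w(n,c,100))
    for c in((70,48),(304,66),(297,218),(62,208)): print('box corner top',w('top',c,100))
    for c in((526,250),(750,352),(668,490),(434,380)): print('box corner scene',w('scene',c,100))
    for c in((437,153),(543,155),(540,258),(432,262)): print('block top',w('top',c,60))
    for n,c in(('top',(498,182)),('scene',(313,157))): print('deb top',n,w(n,c,135))
    for n,c in(('top',(491,204)),('scene',(320,237))): print('guard',n,w(n,c,65))
    for nm,t,s in(('redL',(232,376),(651,189)),('blk',(380,374),(510,143)),('redR',(527,393),(387,82))):
        print(nm,w('top',t,78),w('scene',s,70),'cup',)
    for nm,t in(('redL',(232,382,41)),('blk',(379,382,38)),('redR',(521,400,36))):
        print(nm,'cup',w('top',t,40),'diam~',np.linalg.norm(w('top',(t[0]-t[2],t[1]),46)-w('top',(t[0]+t[2],t[1]),46)))
    for nm,c in(('redL',[(214,357),(248,355),(250,391),(216,394)]),('redR',[(503,382),(538,368),(552,398),(518,416)]),('blk',[(363,357),(398,356),(399,391),(364,392)]),('deb',[(476,166),(517,162),(521,196),(481,204)])):
        q=np.array([w('top',k,135 if nm=='deb' else 78) for k in c]); r=cv2.minAreaRect(q.astype(np.float32)); print(nm,'yaw',r)
    for c in((125,210),(239,211),(164,219),(204,219),(184,216)):
        print('drawer',np.round(ray(D['top'],*c,115),1))
    for n in('top','scene'):
        print(n,'corner', [tuple(np.round(proj(D[n],p),1)) for p in ((520,-50,100),)])
E
python3 m.py
```

```text
hole top [644.6 -59.9]
hole scene [646.5 -58.8]
mark top [612.8 -56.6]
mark top [591.  -55.6]
mark scene [612.4 -57.1]
mark scene [593.9 -55.6]
box corner top [707.4  16.1]
box corner top [ 690.6 -146.1]
box corner top [ 582.6 -138.3]
box corner top [593.5  22.5]
box corner scene [ 584.4 -132.3]
box corner scene [599.2  23.5]
box corner scene [707.4  14.4]
box corner scene [ 694.2 -142.5]
block top [ 636.6 -239.7]
block top [ 633.3 -315. ]
block top [ 558.8 -309.3]
block top [ 557.8 -233.1]
deb top top [ 596.1 -273. ]
deb top scene [ 595.7 -273.1]
guard top [ 597.4 -275.9]
guard scene [ 605.8 -270.1]
redL [477.6 -91.1] [486.6 -87.6] cup
blk [ 476.5 -192.8] [ 488.7 -188.7] cup
redR [ 460.8 -293.2] [ 474.  -287.9] cup
redL cup [479.  -90.5] diam~ 57.51956188984753
blk cup [ 476.4 -194.1] diam~ 53.415821626181135
redR cup [ 461.1 -293.8] diam~ 50.61669684995261
redL yaw ((478.699951171875, -91.1500015258789), (25.796255111694336, 23.417165756225586), 2.0056498050689697)
redR yaw ((461.7708435058594, -294.1189270019531), (25.42300033569336, 26.64356231689453), 21.215473175048828)
blk yaw ((476.4999694824219, -193.5), (24.09939193725586, 24.499412536621094), 89.76420593261719)
deb yaw ((595.4419555664062, -273.54376220703125), (26.291351318359375, 27.779468536376953), 4.33538293838501)
drawer [486.  456.9 115. ]
drawer [474.7 123.5 115. ]
drawer [456.6 342.1 115. ]
drawer [453.6 225.5 115. ]
drawer [464.  284.1 115. ]
top corner [(np.float64(298.1), np.float64(195.3))]
scene corner [(np.float64(345.7), np.float64(199.0))]
```

```bash
python3 - <<'E'
import cv2
a=cv2.imread('pics/top0.png')[50:230,110:260]; b=cv2.imread('pics/scene0.png')[190:300,380:550]
import numpy as np
a=cv2.resize(a,(480,576),interpolation=cv2.INTER_CUBIC)
b=cv2.resize(b,None,fx=1.8,fy=1.8); c=np.zeros((576,306,3),np.uint8); c[:b.shape[0]]=b
cv2.imwrite('pics/dr.png',np.hstack([a,c]))
E
```

```text
(no output)
```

View pics/dr.png

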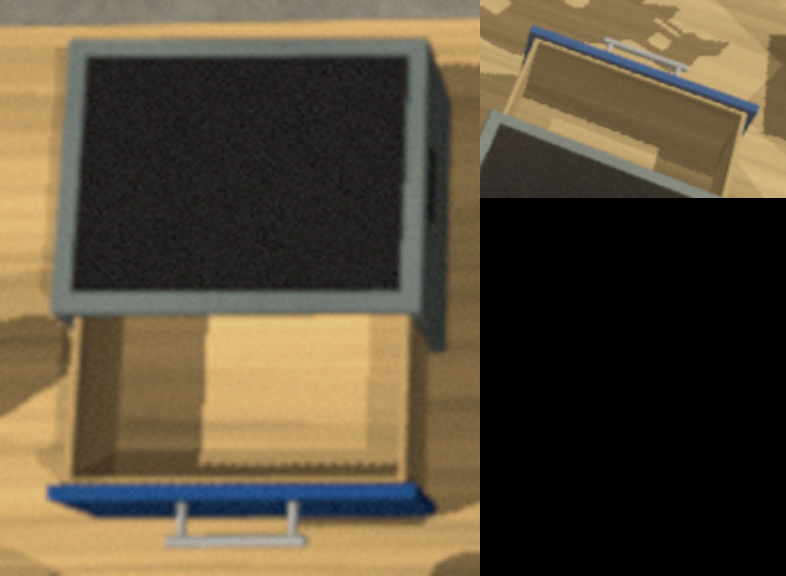

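Crop shows drawer handle mid near top pixel (183.5,219), drawer empty. Red mark faces the robot. Starting the approach, while I check the jar clearance.

```bash
python3 - <<'E'
from m import *
for n in D:
    h=hsv(n); m=((h[...,0]<6)|(h[...,0]>174))&(h[...,1]>150)&(h[...,2]>60)
    k,l,s,c=cv2.connectedComponentsWithStats(m.astype(np.uint8))
    for i in range(1,k):
        if s[i,4]>60: print(n,s[i],np.round(c[i],1))
print('lid top', ray(D['top'],364,115,165), ray(D['scene'],241,228,165))
print('unit front',ray(D['top'],185,144.5,150),'handle',ray(D['top'],183.5,219,112))
E
```

```text
top [348 103  30  40 561] [361.9 123.5]
top [  0 141  24  27 263] [ 13.6 154.8]
top [ 34 150  31  28 350] [ 50.  163.8]
top [304 203  18  18 186] [312.5 212.3]
top [370 208  16  16 110] [376.8 216.7]
top [457 214  29  29 334] [470.6 228.1]
top [183 384  33  16 396] [200.5 393.1]
scene [199  99  27  21 247] [212.6 110.8]
scene [478 113  94  24 888] [524.  122.9]
scene [624 129  16   9  78] [633.5 132. ]
scene [271 166  16  20 163] [279.1 176.2]
scene [328 190  19  23 199] [338.6 201.2]
scene [ 224  211   36   57 1186] [242.7 241. ]
scene [605 302  35  36 535] [620.7 320.4]
lid top [ 743.33145836 -250.29738737  165.        ] [ 756.96775457 -239.75753829  165.        ]
unit front [670.31209797 276.55187609 150.        ] handle [455.55089663 286.19834793 112.        ]
```

send_rows(grip=[1,1,1,1,1,1,1,1], xyz=[[0.015,-0.02,0.03],[0.03,-0.05,0.06],[0.045,-0.08,0.08],[0.06,-0.12,0.09],[0.077,-0.16,0.09],[0.092,-0.198,0.09],[0.108,-0.235,0.09],[0.125,-0.27,0.09]], yaw=[3,6,9,12,15,18,22,26.9])

```text
time_s: 0.77
ee_pos: [348.1, 257.8, 266.4]
ee_rot: [-180.0, -0.0, -175.7]
force: [0.3, 0.1, 0.8]
gripper_width: 91.2
gripper_force: 0.0
```

send_rows(grip=[1,1,1,1,1,1,1,1], xyz=[[0.016,-0.034,0],[0.032,-0.068,0],[0.048,-0.102,0],[0.064,-0.136,0],[0.08,-0.17,0],[0.096,-0.205,0],[0.112,-0.24,0],[0.128,-0.275,0]], yaw=[0,0,0,0,0,0,0,0])

```text
time_s: 1.43
ee_pos: [476.4, -17.0, 266.2]
ee_rot: [180.0, -0.0, -176.0]
force: [0.1, 0.8, -0.9]
gripper_width: 91.2
gripper_force: 0.0
```

send_rows(grip=[0.3,0.3,0.3,0.3,0.3,0.3,0.3,0.3], xyz=[[0.016,-0.034,-0.01],[0.032,-0.068,-0.02],[0.048,-0.102,-0.03],[0.064,-0.136,-0.04],[0.08,-0.17,-0.05],[0.096,-0.205,-0.06],[0.108,-0.235,-0.066],[0.1197,-0.2581,-0.066]], yaw=[0,0,0,0,0,0,0,0])

```text
time_s: 2.1
ee_pos: [595.3, -275.5, 197.6]
ee_rot: [179.9, -0.2, -176.0]
force: [1.1, 0.5, 0.5]
gripper_width: 59.1
gripper_force: 0.0
```

send_rows(grip=[0.3,0.3,0.3,0.3,0.3,0.3,0.3,0.3], xyz=[[0,0,-0.01],[0,0,-0.02],[0,0,-0.03],[0,0,-0.03],[0,0,-0.03],[0,0,-0.03],[0,0,-0.03],[0,0,-0.03]], yaw=[0,0,0,0,0,0,0,0])

```text
time_s: 2.77
ee_pos: [596.3, -272.9, 171.4]
ee_rot: [-180.0, 0.1, -175.9]
force: [0.4, -0.0, -0.2]
gripper_width: 59.6
gripper_force: 0.0
```

```bash
python3 - <<'E'
from h import *
print(env.state()['ee_pos'])
t=shot('top','t1.png')['frame'][120:220,300:420];s=shot('scene','s1.png')['frame'][130:230,210:330]
cv2.imwrite('pics/c1.png',np.hstack([cv2.resize(a,(400,333),interpolation=cv2.INTER_CUBIC) for a in(t,s)])[:,:,::-1])
E
```

```text
[ 596.28465932 -272.86875245  171.43634907]
```

View pics/c1.png

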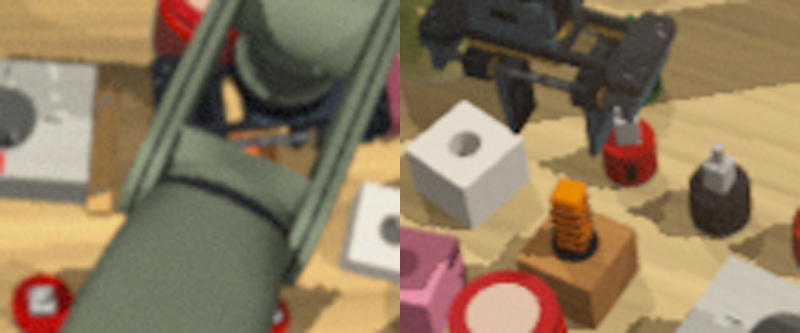

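Gripper hovers over the deburrer as planned (scene crop: fingers at (515,90) and (600,130), tool at (570,215)). Descending.

send_rows(grip=[0.3,0.3,0.3,0.3,0.3,0.3,0.3,0.3], xyz=[[0,0,-0.015],[0,0,-0.03],[0,0,-0.045],[0,0,-0.06],[0,0,-0.075],[0,0,-0.084],[0,0,-0.084],[0,0,-0.084]], yaw=[0,0,0,0,0,0,0,0])

```text
time_s: 3.53
ee_pos: [596.1, -273.2, 86.5]
ee_rot: [180.0, -0.0, -176.0]
force: [0.5, -0.2, -0.1]
gripper_width: 59.6
gripper_force: 0.0
```

send_rows(grip=[-0.1,-0.3,-0.5,-0.7,-0.8,-0.8,-0.8,-0.8], xyz=[[0,0,0],[0,0,0],[0,0,0],[0,0,0],[0,0,0],[0,0,0],[0,0,0],[0,0,0]], yaw=[0,0,0,0,0,0,0,0], grip_force=35)

```text
time_s: 4.2
ee_pos: [596.1, -273.5, 86.9]
ee_rot: [-180.0, 0.0, -176.0]
force: [-0.3, -0.0, 1.2]
gripper_width: 25.7
gripper_force: 34.9
```

send_rows(grip=[-0.8,-0.8,-0.8,-0.8,-0.8,-0.8,-0.8,-0.8], xyz=[[0,0,0.01],[0,0,0.025],[0,0,0.045],[0,0,0.07],[0,0,0.095],[0,0,0.115],[0,0,0.13],[0,0,0.13]], yaw=[0,0,0,0,0,0,0,0])

```text
time_s: 4.87
ee_pos: [597.6, -273.8, 220.6]
ee_rot: [-179.8, 0.4, -175.9]
force: [1.0, 0.1, -0.8]
gripper_width: 25.4
gripper_force: 34.9
```

send_rows(grip=[-0.8,-0.8,-0.8,-0.8,-0.8,-0.8,-0.8,-0.8], xyz=[[0.003,0.02,0],[0.006,0.05,0],[0.009,0.08,0],[0.013,0.115,0],[0.017,0.15,0],[0.021,0.185,0],[0.025,0.205,0],[0.0265,0.2155,0]], yaw=[0,0,0,0,0,0,0,0])

```text
time_s: 5.53
ee_pos: [622.0, -54.4, 215.2]
ee_rot: [179.9, -0.1, -175.8]
force: [-0.1, -0.0, -1.2]
gripper_width: 25.7
gripper_force: 34.9
```

send_rows(grip=[-0.8,-0.8,-0.8,-0.8,-0.8,-0.8,-0.8,-0.8], xyz=[[0,0,0],[0,0,0],[0,0,0],[0,0,0],[0,0,0],[0,0,0],[0,0,0],[0,0,0]], yaw=[0,0,0,0,0,0,0,0])

```text
time_s: 6.2
ee_pos: [622.4, -58.1, 216.5]
ee_rot: [180.0, 0.0, -176.0]
force: [-0.4, -0.1, -1.3]
gripper_width: 25.6
gripper_force: 34.9
```

```bash
python3 - <<'E'
from h import *
s=env.state();print(s['ee_pos'],s['force'])
d=shot('top','t2.png');t=d['frame'][120:190,270:350];d2=shot('scene','s2.png');s=d2['frame'][150:270,260:380]
cv2.imwrite('pics/c2.png',np.hstack([cv2.resize(t,(240,210)).repeat(1,0) if 0 else cv2.copyMakeBorder(cv2.resize(t,(280,245)),0,255,0,0,0), cv2.resize(s,(500,500),interpolation=cv2.INTER_CUBIC)])[:,:,::-1])
E
```

```text
[622.42848562 -58.14621619 216.49596926] [-0.44452372 -0.06385976 -1.26593428]
```

View pics/c2.png

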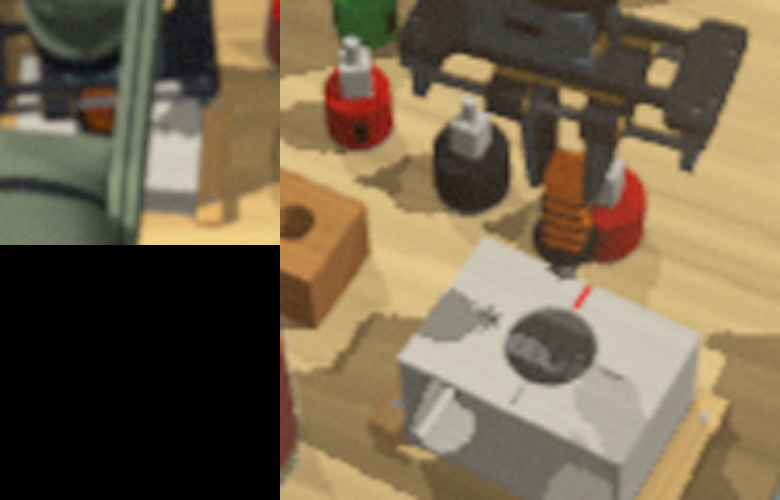

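```bash
python3 - <<'E'
from h import *
d=dict(np.load('pics/s2.npz'))
for z in(150,161,192.5,195,225,265):
    u,v=proj(d,(622.4,-58.1,z)); print(z,round((u-260)/.24+280),round((v-150)/.24))
h=cv2.cvtColor(d['frame'],cv2.COLOR_RGB2HSV); m=((h[...,0]>5)&(h[...,0]<15)&(h[...,1]>200)&(h[...,2]>80)).astype(np.uint8); m[:180]=0;m[:,:320]=0;m[:,350:]=0;m[215:]=0
ys,xs=np.nonzero(m)
for y in range(ys.min(),ys.max()+1): print(y,xs[ys==y].min(),xs[ys==y].max(),end='; ')
for z in(200,220): print(proj(d,(622.4,-58.1,z)))
E
```

```text
150 566 272
161 566 261
192.5 567 231
195 567 229
225 568 199
265 568 157
187 327 331; 188 326 331; 189 325 332; 190 326 331; 191 327 331; 192 325 331; 193 324 329; 194 324 329; 195 324 330; 196 327 328; 197 327 330; 198 331 331; 199 325 325; 200 333 333; 201 332 333; 202 324 334; Traceback (most recent call last):
  File "<stdin>", line 7, in <module>
    return umr_minimum(a, axis, None, out, keepdims, initial, where)
ValueError: zero-size array to reduction operation minimum which has no identity
```

Tool sits upright in the fingers; nose seen at crop (565,272), predicted (566,272). Descending on the mark.

send_rows(grip=[-0.8,-0.8,-0.8,-0.8,-0.8,-0.8,-0.8,-0.8], xyz=[[0,0,-0.01],[0,0,-0.02],[0,0,-0.03],[0,0,-0.04],[0,0,-0.046],[0,0,-0.049],[0,0,-0.05],[0,0,-0.05]], yaw=[0,0,0,0,0,0,0,0])

```text
time_s: 6.97
ee_pos: [622.6, -57.7, 166.3]
ee_rot: [180.0, -0.0, -175.9]
force: [-0.2, -0.3, -1.8]
gripper_width: 25.4
gripper_force: 34.9
```

send_rows(grip=[-0.8,-0.8,-0.8,-0.8], xyz=[[0,0,0],[0,0,0],[0,0,0],[0,0,0]], yaw=[0,0,0,0])

```text
time_s: 7.3
ee_pos: [622.7, -57.7, 166.9]
ee_rot: [-180.0, 0.0, -175.9]
force: [0.0, 0.1, -1.7]
gripper_width: 25.6
gripper_force: 34.9
```

send_rows(grip=[-0.8,-0.8,-0.8,-0.8], xyz=[[0,0,-0.001],[0,0,-0.002],[0,0,-0.003],[0,0,-0.003]], yaw=[0,0,0,0])

```text
time_s: 7.63
ee_pos: [622.3, -57.7, 163.2]
ee_rot: [180.0, -0.0, -175.9]
force: [0.1, -0.2, -2.7]
gripper_width: 25.9
gripper_force: 34.9
```

send_rows(grip=[-0.8,-0.8,-0.8,-0.8], xyz=[[0,0,-0.001],[0,0,-0.002],[0,0,-0.003],[0,0,-0.003]], yaw=[0,0,0,0])

```text
time_s: 7.97
ee_pos: [622.3, -57.7, 160.2]
ee_rot: [180.0, -0.0, -176.0]
force: [-0.5, 0.1, -2.0]
gripper_width: 25.7
gripper_force: 34.9
```

send_rows(grip=[-0.8,-0.8,-0.8,-0.8], xyz=[[0,0,-0.001],[0,0,-0.002],[0,0,-0.003],[0,0,-0.003]], yaw=[0,0,0,0])

```text
time_s: 8.3
ee_pos: [622.4, -57.7, 157.2]
ee_rot: [180.0, -0.0, -176.0]
force: [-0.1, 0.5, -2.4]
gripper_width: 25.7
gripper_force: 34.9
```

send_rows(grip=[-0.8,-0.8,-0.8,-0.8], xyz=[[0,0,-0.001],[0,0,-0.002],[0,0,-0.002],[0,0,-0.002]], yaw=[0,0,0,0])

```text
time_s: 8.63
ee_pos: [622.8, -57.7, 155.7]
ee_rot: [-180.0, 0.0, -175.9]
force: [0.4, -0.2, -0.3]
gripper_width: 25.6
gripper_force: 34.9
```

send_rows(grip=[-0.8], xyz=[[0,0,0]], yaw=[0])

```text
time_s: 8.72
ee_pos: [622.8, -57.7, 155.8]
ee_rot: [-180.0, 0.0, -175.9]
force: [-0.3, 0.5, -1.1]
gripper_width: 25.5
gripper_force: 34.9
```

send_rows(grip=[-0.8], xyz=[[0,0,0]], yaw=[0])

```text
time_s: 8.8
ee_pos: [622.7, -57.7, 155.7]
ee_rot: [-180.0, 0.0, -175.9]
force: [0.3, 0.7, -0.7]
gripper_width: 26.2
gripper_force: 34.9
```

send_rows(grip=[-0.8], xyz=[[0,0,0]], yaw=[0])

```text
time_s: 8.88
ee_pos: [622.7, -57.7, 155.6]
ee_rot: [180.0, 0.0, -176.0]
force: [-0.0, -0.1, -0.7]
gripper_width: 25.6
gripper_force: 34.9
```

```bash
python3 - <<'E'
from h import *
F=[];Pz=[]
for i in range(6):
    d=eyes.grab_frame('scene'); s=env.state(); F.append(s['force']); Pz.append(s['ee_pos'])
print(np.round(np.mean(F,0),2),np.round(np.std(F,0),2),np.mean(Pz,0))
cv2.imwrite('pics/c3.png',cv2.resize(d['frame'][180:260,280:380],(750,600),interpolation=cv2.INTER_CUBIC)[:,:,::-1])
E
```

```text
[ 0.68 -0.22 -0.21] [0.27 0.39 0.59] [622.61659589 -57.70148704 155.56365191]
```

View pics/c3.png

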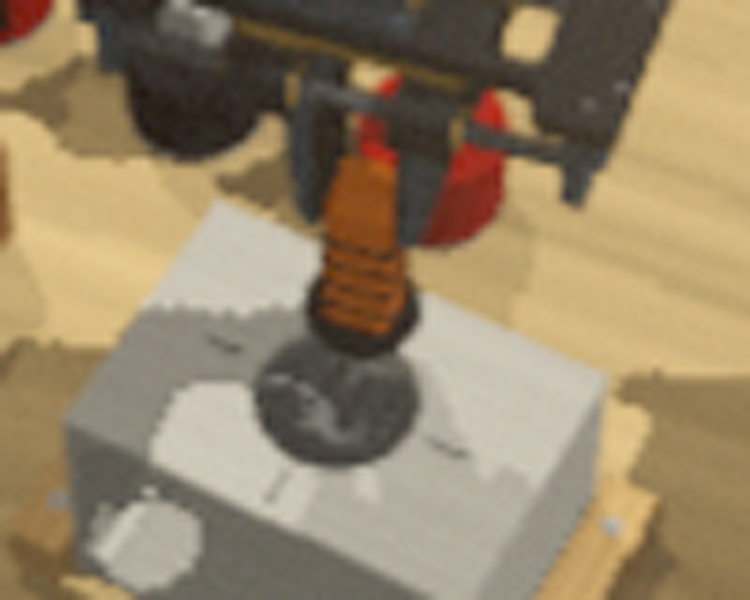

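Contact made at the mark (scene crop: guard above the hole's far edge at (362,310), ~1.5 N). I'll press 2 mm more and run the circle.

```bash
python3 - <<'E'
import numpy as np
a=np.radians(175.2-3*np.arange(0,129)); p=np.round(np.c_[23*np.cos(a),23*np.sin(a)],1)
for c in range(16):
    q=(p[c*8+1:c*8+9]-p[c*8])/1000
    print(c,[[float(round(x,4)),float(round(y,4)),0] for x,y in q])
E
```

```text
0 [[0.0001, 0.0012, 0], [0.0003, 0.0024, 0], [0.0006, 0.0036, 0], [0.0009, 0.0047, 0], [0.0013, 0.0059, 0], [0.0017, 0.007, 0], [0.0022, 0.0081, 0], [0.0027, 0.0092, 0]]
1 [[0.0007, 0.001, 0], [0.0013, 0.002, 0], [0.002, 0.003, 0], [0.0028, 0.0039, 0], [0.0036, 0.0048, 0], [0.0045, 0.0057, 0], [0.0054, 0.0065, 0], [0.0063, 0.0072, 0]]
2 [[0.001, 0.0007, 0], [0.002, 0.0014, 0], [0.003, 0.002, 0], [0.0041, 0.0025, 0], [0.0052, 0.003, 0], [0.0063, 0.0034, 0], [0.0075, 0.0038, 0], [0.0086, 0.0041, 0]]
3 [[0.0012, 0.0002, 0], [0.0024, 0.0004, 0], [0.0036, 0.0005, 0], [0.0048, 0.0006, 0], [0.006, 0.0006, 0], [0.0072, 0.0005, 0], [0.0084, 0.0004, 0], [0.0096, 0.0002, 0]]
4 [[0.0012, -0.0003, 0], [0.0023, -0.0006, 0], [0.0035, -0.001, 0], [0.0046, -0.0014, 0], [0.0057, -0.0019, 0], [0.0068, -0.0024, 0], [0.0078, -0.0031, 0], [0.0088, -0.0037, 0]]
5 [[0.001, -0.0007, 0], [0.0019, -0.0015, 0], [0.0028, -0.0023, 0], [0.0037, -0.0032, 0], [0.0045, -0.0041, 0], [0.0052, -0.005, 0], [0.0059, -0.006, 0], [0.0066, -0.007, 0]]
6 [[0.0006, -0.001, 0], [0.0011, -0.0021, 0], [0.0016, -0.0032, 0], [0.002
[... 1020 characters left out ...]
-0.0011, 0.0005, 0], [-0.0022, 0.001, 0], [-0.0032, 0.0017, 0], [-0.0042, 0.0023, 0], [-0.0052, 0.003, 0], [-0.0061, 0.0038, 0], [-0.007, 0.0046, 0], [-0.0079, 0.0055, 0]]
13 [[-0.0008, 0.0009, 0], [-0.0015, 0.0018, 0], [-0.0022, 0.0028, 0], [-0.0029, 0.0038, 0], [-0.0035, 0.0048, 0], [-0.004, 0.0059, 0], [-0.0045, 0.007, 0], [-0.0049, 0.0081, 0]]
14 [[-0.0004, 0.0012, 0], [-0.0007, 0.0023, 0], [-0.0009, 0.0035, 0], [-0.0011, 0.0047, 0], [-0.0012, 0.0059, 0], [-0.0013, 0.0071, 0], [-0.0013, 0.0083, 0], [-0.0012, 0.0095, 0]]
15 [[0.0001, 0.0012, 0], [0.0003, 0.0024, 0], [0.0006, 0.0036, 0], [0.0009, 0.0047, 0], [0.0013, 0.0059, 0], [0.0017, 0.007, 0], [0.0022, 0.0081, 0], [0.0027, 0.0092, 0]]
```

send_rows(grip=[-0.8,-0.8,-0.8,-0.8], xyz=[[0,0,-0.001],[0,0,-0.002],[0,0,-0.002],[0,0,-0.002]], yaw=[0,0,0,0])

```text
time_s: 9.52
ee_pos: [622.5, -57.7, 153.5]
ee_rot: [180.0, 0.0, -175.9]
force: [0.3, -1.2, 0.4]
gripper_width: 26.0
gripper_force: 34.9
```

send_rows(grip=[-0.8,-0.8,-0.8,-0.8,-0.8,-0.8,-0.8,-0.8], xyz=[[0.0001,0.0012,0],[0.0003,0.0024,0],[0.0006,0.0036,0],[0.0009,0.0047,0],[0.0013,0.0059,0],[0.0017,0.007,0],[0.0022,0.0081,0],[0.0027,0.0092,0]], yaw=[0,0,0,0,0,0,0,0])

```text
time_s: 10.18
ee_pos: [625.1, -48.6, 153.3]
ee_rot: [-180.0, -0.0, -175.9]
force: [0.8, -2.2, -1.7]
gripper_width: 25.5
gripper_force: 35.0
```

send_rows(grip=[-0.8,-0.8,-0.8,-0.8,-0.8,-0.8,-0.8,-0.8], xyz=[[0.0007,0.001,0],[0.0013,0.002,0],[0.002,0.003,0],[0.0028,0.0039,0],[0.0036,0.0048,0],[0.0045,0.0057,0],[0.0054,0.0065,0],[0.0063,0.0072,0]], yaw=[0,0,0,0,0,0,0,0])

```text
time_s: 10.85
ee_pos: [631.3, -41.6, 153.4]
ee_rot: [-180.0, -0.0, -175.9]
force: [0.2, -3.1, -2.4]
gripper_width: 26.1
gripper_force: 35.1
```

send_rows(grip=[-0.8,-0.8,-0.8,-0.8,-0.8,-0.8,-0.8,-0.8], xyz=[[0.001,0.0007,0],[0.002,0.0014,0],[0.003,0.002,0],[0.0041,0.0025,0],[0.0052,0.003,0],[0.0063,0.0034,0],[0.0075,0.0038,0],[0.0086,0.0041,0]], yaw=[0,0,0,0,0,0,0,0])

```text
time_s: 11.52
ee_pos: [638.9, -38.3, 153.1]
ee_rot: [-179.9, -0.2, -175.9]
force: [-2.2, -5.3, -1.1]
gripper_width: 25.9
gripper_force: 35.3
```

send_rows(grip=[-0.8,-0.8,-0.8,-0.8,-0.8,-0.8,-0.8,-0.8], xyz=[[0.0012,0.0002,0],[0.0024,0.0004,0],[0.0036,0.0005,0],[0.0048,0.0006,0],[0.006,0.0006,0],[0.0072,0.0005,0],[0.0084,0.0004,0],[0.0096,0.0002,0]], yaw=[0,0,0,0,0,0,0,0])

```text
time_s: 12.18
ee_pos: [647.0, -37.9, 152.5]
ee_rot: [-179.9, -0.4, -175.9]
force: [-4.3, -4.7, -1.9]
gripper_width: 25.8
gripper_force: 35.2
```

```bash
cat > f.py <<'E'
from h import *
F=[]
for i in range(6):
    d=eyes.grab_frame('scene'); s=env.state(); F.append(s['force'])
print(s['time_s'],np.round(np.mean(F,0),2),np.round(np.std(F,0),2),s['ee_pos'])
E
python3 f.py
```

```text
12.4833 [-3.13 -5.42 -2.22] [0.51 0.36 0.54] [647.58903036 -37.83499171 152.57187591]
```

```bash
python3 - <<'E'
from h import *
d=shot('scene','s4.png')
cv2.imwrite('pics/c4.png',cv2.resize(d['frame'][180:260,280:380],(750,600),interpolation=cv2.INTER_CUBIC)[:,:,::-1])
p=env.state()['ee_pos']
for z in(-66.5,-26.5,-21.5,19,48.5):
    u,v=proj(d,p+np.array([0,0,z])); print(z,(u-280)*7.5,(v-180)*7.5)
for a in range(0,360,45):
    u,v=proj(d,(645.4+30*np.cos(np.radians(a)),-59.6+30*np.sin(np.radians(a)),100)); print(a,round((u-280)*7.5),round((v-180)*7.5))
E
```

```text
-66.5 387.3967339112798 440.10382305136693
-26.5 389.21287990657856 377.61741346133294
-21.5 389.44608886120506 369.5936145505764
19 391.38847634598136 302.76373398453467
48.5 392.8659765205643 251.92878937252672
0 299 459
45 365 460
90 412 422
135 412 367
180 367 328
225 303 327
270 256 364
315 254 419
```

View pics/c4.png

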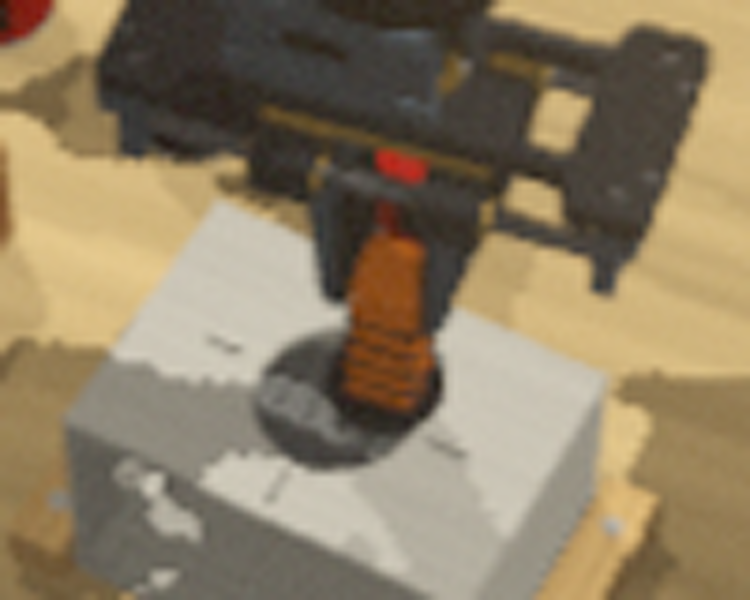

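```bash
python3 - <<'E'
from h import *
d=dict(np.load('pics/s4.npz'))
print(env.state()['ee_pos'],env.state()['force'])
def ell(p,zc,r,lab):
    q=np.array([proj(d,p+np.array([r*np.cos(a),r*np.sin(a),zc])) for a in np.linspace(0,6.28,60)]); q=(q-[280,180])*7.5
    print(lab,'x',q[:,0].min().round(),q[:,0].max().round(),'y',q[:,1].min().round(),q[:,1].max().round())
for nm,p in(('c3',np.array([622.6,-57.7,155.6])),('c4',np.array([647.6,-37.8,152.5]))):
    ell(p,-26.5,21,nm+' guard bottom'); ell(p,-21.5,21,nm+' guard top')
    print(nm,'top corners',[tuple(np.round((np.array(proj(d,p+np.array([a,b,48.5])))-[280,180])*7.5)) for a in(-13,13) for b in(-13,13)])
    print(nm,'base corners',[tuple(np.round((np.array(proj(d,p+np.array([a,b,-21.5])))-[280,180])*7.5)) for a in(-13,13) for b in(-13,13)])
E
```

```text
[647.62854192 -37.84032786 152.58438443] [-3.09537261 -5.47689676 -3.18758297]
c3 guard bottom x 305.0 425.0 y 250.0 349.0
c3 guard top x 305.0 425.0 y 242.0 341.0
c3 top corners [(np.float64(348.0), np.float64(131.0)), (np.float64(419.0), np.float64(155.0)), (np.float64(316.0), np.float64(187.0)), (np.float64(388.0), np.float64(213.0))]
c3 base corners [(np.float64(346.0), np.float64(251.0)), (np.float64(414.0), np.float64(275.0)), (np.float64(316.0), np.float64(307.0)), (np.float64(385.0), np.float64(332.0))]
c4 guard bottom x 329.0 450.0 y 327.0 429.0
c4 guard top x 329.0 450.0 y 319.0 421.0
c4 top corners [(np.float64(372.0), np.float64(210.0)), (np.float64(444.0), np.float64(236.0)), (np.float64(341.0), np.float64(269.0)), (np.float64(414.0), np.float64(295.0))]
c4 base corners [(np.float64(370.0), np.float64(329.0)), (np.float64(439.0), np.float64(354.0)), (np.float64(340.0), np.float64(386.0)), (np.float64(410.0), np.float64(412.0))]
```

The tool seems to have tilted about the pad axis (guard ~1.5 px off its predicted place, side force with no lift). I'll back off to the hole's centre, lift to the earlier hover pose and compare with the earlier image.

send_rows(grip=[-0.8,-0.8,-0.8,-0.8,-0.8,-0.8,-0.8,-0.8], xyz=[[-0.001,-0.004,0],[-0.002,-0.009,0],[-0.004,-0.015,0],[-0.004,-0.022,0],[-0.004,-0.022,0.01],[-0.004,-0.022,0.03],[-0.004,-0.022,0.05],[-0.004,-0.022,0.063]], yaw=[0,0,0,0,0,0,0,0])

```text
time_s: 13.2
ee_pos: [646.8, -58.9, 219.6]
ee_rot: [180.0, 0.2, -176.0]
force: [0.7, 0.4, -1.3]
gripper_width: 25.7
gripper_force: 34.9
```

send_rows(grip=[-0.8,-0.8,-0.8,-0.8,-0.8,-0.8,-0.8,-0.8], xyz=[[-0.012,0.001,0],[-0.0232,0.0013,0],[-0.0232,0.0013,0],[-0.0232,0.0013,0],[-0.0232,0.0013,0],[-0.0232,0.0013,0],[-0.0232,0.0013,0],[-0.0232,0.0013,0]], yaw=[0,0,0,0,0,0,0,0])

```text
time_s: 13.87
ee_pos: [622.8, -57.7, 216.2]
ee_rot: [180.0, -0.0, -175.9]
force: [0.1, 0.3, -2.1]
gripper_width: 25.7
gripper_force: 34.9
```

```bash
python3 - <<'E'
from h import *
s=env.state();print(s['ee_pos'],s['force'])
b=shot('scene','s5.png')['frame'];a=dict(np.load('pics/s2.npz'))['frame']
f=lambda x:cv2.resize(x[175:230,300:350],(400,440),interpolation=cv2.INTER_CUBIC)
cv2.imwrite('pics/c5.png',np.hstack([f(a),f(b)])[:,:,::-1])
E
```

```text
[622.82519589 -57.66276213 216.15658821] [ 0.07993089  0.27645074 -2.12075899]
```

View pics/c5.png

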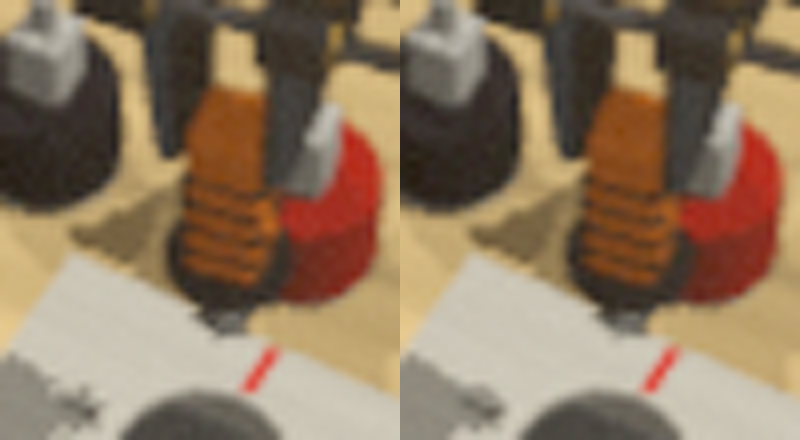

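```bash
python3 - <<'E'
from h import *
out=[]
for f,p in(('scene0',(596,-273.2,20)),('s5',(622.6,-57.7,150)),('s4',(647.6,-37.8,152.5-66.5))):
    d=dict(np.load(f'pics/{f}.npz')); u,v=proj(d,p); print(f,u,v)
    M=np.float32([[8,0,128-8*u],[0,8,400-8*v]])
    im=cv2.warpAffine(d['frame'],M,(256,480),flags=cv2.INTER_CUBIC)
    for z in(0,42,115):
        q=np.array(proj(d,np.array(p)+[0,0,z]))*8+M[:,2]; cv2.circle(im,(int(q[0]),int(q[1])),3,(0,0,255),-1)
    out.append(im)
cv2.imwrite('pics/c6.png',np.hstack(out)[:,:,::-1])
E
```

```text
scene0 264.3920649309197 209.8246078835222
s5 328.78109496772544 215.27912078956314
s4 331.67057323338827 238.69452264098624
```

View pics/c6.png

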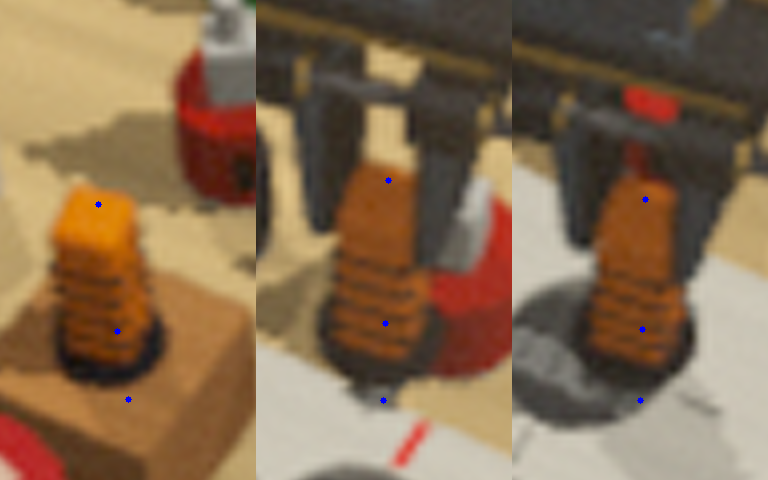

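The three crops show the tool upright and where expected to about 2 mm (guard near y≈330, nose near y≈400), so the hole centre is suspect. I'll lower the tool at the centre and touch the hole's wall lightly with the round sleeve in four directions to find it.

send_rows(grip=[-0.8,-0.8,-0.8,-0.8,-0.8,-0.8,-0.8,-0.8], xyz=[[0.012,-0.001,0],[0.0229,-0.0019,0],[0.0229,-0.0019,-0.01],[0.0229,-0.0019,-0.03],[0.0229,-0.0019,-0.05],[0.0229,-0.0019,-0.07],[0.0229,-0.0019,-0.086],[0.0229,-0.0019,-0.086]], yaw=[0,0,0,0,0,0,0,0], grip_force=50)

```text
time_s: 14.58
ee_pos: [641.8, -59.2, 125.6]
ee_rot: [179.9, -0.5, -175.9]
force: [-0.8, -0.2, -2.2]
gripper_width: 25.3
gripper_force: 49.9
```

send_rows(grip=[-0.8,-0.8,-0.8,-0.8,-0.8,-0.8,-0.8,-0.8], xyz=[[0,0.005,0],[0,0.01,0],[0,0.015,0],[0,0.018,0],[0,0.02,0],[0,0.022,0],[0,0.023,0],[0,0.023,0]], yaw=[0,0,0,0,0,0,0,0])

```text
time_s: 15.25
ee_pos: [645.6, -36.7, 130.8]
ee_rot: [-180.0, 0.0, -175.9]
force: [-0.2, -0.2, -2.1]
gripper_width: 25.6
gripper_force: 49.9
```

send_rows(grip=[-0.8,-0.8,-0.8,-0.8,-0.8,-0.8], xyz=[[0,0.001,0],[0,0.002,0],[0,0.003,0],[0,0.003,0],[0,0.003,0],[0,0.003,0]], yaw=[0,0,0,0,0,0])

```text
time_s: 15.75
ee_pos: [645.6, -35.8, 130.8]
ee_rot: [-179.8, 0.0, -175.9]
force: [-0.8, -5.5, 0.1]
gripper_width: 25.4
gripper_force: 50.1
```

send_rows(grip=[-0.8,-0.8,-0.8,-0.8], xyz=[[0,0.001,0],[0,0.002,0],[0,0.002,0],[0,0.002,0]], yaw=[0,0,0,0])

```text
time_s: 16.08
ee_pos: [645.5, -35.4, 130.8]
ee_rot: [-179.6, 0.0, -175.9]
force: [-0.1, -8.4, -0.5]
gripper_width: 25.6
gripper_force: 50.3
```

send_rows(grip=[-0.8,-0.8,-0.8,-0.8,-0.8,-0.8,-0.8,-0.8], xyz=[[0,-0.01,0],[0,-0.02,0],[0,-0.03,0],[0,-0.04,0],[0,-0.046,0],[0,-0.049,0],[0,-0.051,0],[0,-0.051,0]], yaw=[0,0,0,0,0,0,0,0])

```text
time_s: 16.75
ee_pos: [645.3, -81.3, 130.4]
ee_rot: [179.8, 0.0, -176.0]
force: [-0.4, 3.2, -1.6]
gripper_width: 25.6
gripper_force: 49.7
```

send_rows(grip=[-0.8,-0.8,-0.8,-0.8], xyz=[[0,-0.001,0],[0,-0.001,0],[0,-0.001,0],[0,-0.001,0]], yaw=[0,0,0,0])

```text
time_s: 17.08
ee_pos: [645.3, -81.4, 130.4]
ee_rot: [179.8, -0.0, -175.9]
force: [0.9, 5.7, -0.6]
gripper_width: 25.5
gripper_force: 49.7
```

send_rows(grip=[-0.8,-0.8,-0.8,-0.8,-0.8,-0.8,-0.8,-0.8], xyz=[[0,0.01,0],[0,0.02,0],[0,0.025,0],[0.01,0.025,0],[0.018,0.025,0],[0.021,0.025,0],[0.024,0.025,0],[0.024,0.025,0]], yaw=[0,0,0,0,0,0,0,0])

```text
time_s: 17.75
ee_pos: [667.2, -58.4, 130.1]
ee_rot: [180.0, -0.3, -175.9]
force: [-5.0, 0.4, 1.4]
gripper_width: 25.4
gripper_force: 49.9
```

send_rows(grip=[-0.8,-0.8,-0.8,-0.8], xyz=[[0.001,0,0],[0.001,0,0],[0.001,0,0],[0.001,0,0]], yaw=[0,0,0,0])

```text
time_s: 18.08
ee_pos: [667.4, -58.4, 130.1]
ee_rot: [179.9, -0.4, -176.0]
force: [-5.9, 0.6, 1.0]
gripper_width: 25.5
gripper_force: 49.9
```

send_rows(grip=[-0.8,-0.8,-0.8,-0.8,-0.8,-0.8,-0.8,-0.8], xyz=[[-0.01,0,0],[-0.02,0,0],[-0.03,0,0],[-0.04,0,0],[-0.045,0,0],[-0.047,0,0],[-0.049,0,0],[-0.049,0,0]], yaw=[0,0,0,0,0,0,0,0])

```text
time_s: 18.75
ee_pos: [621.7, -58.8, 130.6]
ee_rot: [-180.0, 0.0, -176.0]
force: [0.1, -0.1, -1.4]
gripper_width: 25.7
gripper_force: 49.9
```

send_rows(grip=[-0.8,-0.8,-0.8,-0.8], xyz=[[-0.001,0,0],[-0.001,0,0],[-0.001,0,0],[-0.001,0,0]], yaw=[0,0,0,0])

```text
time_s: 19.08
ee_pos: [621.1, -58.7, 130.6]
ee_rot: [-180.0, 0.1, -175.9]
force: [3.0, -0.1, -1.9]
gripper_width: 25.7
gripper_force: 49.9
```

Sleeve touches give the hole centre at (644.0, −58.6), 1.7 mm off my image estimate, so the cone had dropped in between fins. Restarting at the mark with a 23.5 mm circle about that centre.

send_rows(grip=[-0.8,-0.8,-0.8,-0.8,-0.8,-0.8,-0.8,-0.8], xyz=[[0.012,0,0],[0.0236,0,0],[0.0236,0,0],[0.0236,0,0.02],[0.0236,0,0.045],[0.0236,0.001,0.065],[0.012,0.002,0.065],[0.0002,0.002,0.065]], yaw=[0,0,0,0,0,0,0,0])

```text
time_s: 19.75
ee_pos: [620.7, -56.5, 196.8]
ee_rot: [-180.0, 0.1, -175.9]
force: [-1.0, 0.3, -2.3]
gripper_width: 25.6
gripper_force: 49.9
```

send_rows(grip=[-0.8,-0.8,-0.8,-0.8,-0.8,-0.8,-0.8,-0.8], xyz=[[0,0,0],[0,0,-0.01],[0,0,-0.02],[0,0,-0.03],[0,0,-0.03],[0,0,-0.03],[0,0,-0.03],[0,0,-0.03]], yaw=[0,0,0,0,0,0,0,0])

```text
time_s: 20.42
ee_pos: [621.0, -56.6, 165.6]
ee_rot: [180.0, 0.0, -175.9]
force: [-0.0, -0.4, -1.0]
gripper_width: 25.8
gripper_force: 49.9
```

```bash
python3 f.py; python3 - <<'E'
import numpy as np
a=np.radians(175-3*np.arange(0,129)); p=np.round(np.c_[23.5*np.cos(a),23.5*np.sin(a)],1)
for c in range(16):
    q=(p[c*8+1:c*8+9]-p[c*8])/1000
    print(c,[[float(round(x,4)),float(round(y,4)),0] for x,y in q])
E
```

```text
20.7167 [ 0.11  0.2  -2.06] [0.58 0.65 0.52] [620.66601342 -56.62615408 165.7040253 ]
0 [[0.0001, 0.0013, 0], [0.0003, 0.0025, 0], [0.0006, 0.0037, 0], [0.0009, 0.0049, 0], [0.0013, 0.006, 0], [0.0018, 0.0072, 0], [0.0023, 0.0083, 0], [0.0028, 0.0094, 0]]
1 [[0.0007, 0.0011, 0], [0.0013, 0.0021, 0], [0.0021, 0.0031, 0], [0.0029, 0.004, 0], [0.0037, 0.0049, 0], [0.0046, 0.0058, 0], [0.0055, 0.0066, 0], [0.0065, 0.0074, 0]]
2 [[0.001, 0.0007, 0], [0.002, 0.0013, 0], [0.0031, 0.0019, 0], [0.0042, 0.0025, 0], [0.0053, 0.003, 0], [0.0064, 0.0034, 0], [0.0076, 0.0038, 0], [0.0088, 0.0041, 0]]
3 [[0.0012, 0.0002, 0], [0.0024, 0.0004, 0], [0.0037, 0.0005, 0], [0.0049, 0.0006, 0], [0.0061, 0.0006, 0], [0.0073, 0.0005, 0], [0.0086, 0.0004, 0], [0.0098, 0.0002, 0]]
4 [[0.0012, -0.0003, 0], [0.0024, -0.0006, 0], [0.0035, -0.001, 0], [0.0047, -0.0015, 0], [0.0058, -0.002, 0], [0.0069, -0.0025, 0], [0.008, -0.0032, 0], [0.009, -0.0038, 0]]
5 [[0.001, -0.0008, 0], [0.0019, -0.0016, 0], [0.0028, -0.0024, 0], [0.0037, -0.0033, 0], [0.0045, -0.0042, 0], [0.0053, -0.0052, 0], [0.006, -0.0062, 0], [0.00
[... 1114 characters left out ...]
0.0011, 0.0005, 0], [-0.0022, 0.001, 0], [-0.0033, 0.0017, 0], [-0.0043, 0.0023, 0], [-0.0053, 0.0031, 0], [-0.0062, 0.0039, 0], [-0.0071, 0.0047, 0], [-0.008, 0.0056, 0]]
13 [[-0.0008, 0.0009, 0], [-0.0016, 0.0019, 0], [-0.0023, 0.0029, 0], [-0.0029, 0.0039, 0], [-0.0035, 0.005, 0], [-0.0041, 0.0061, 0], [-0.0046, 0.0072, 0], [-0.005, 0.0083, 0]]
14 [[-0.0004, 0.0012, 0], [-0.0007, 0.0024, 0], [-0.0009, 0.0036, 0], [-0.0011, 0.0048, 0], [-0.0012, 0.0061, 0], [-0.0013, 0.0073, 0], [-0.0013, 0.0085, 0], [-0.0012, 0.0097, 0]]
15 [[0.0001, 0.0013, 0], [0.0003, 0.0025, 0], [0.0006, 0.0037, 0], [0.0009, 0.0049, 0], [0.0013, 0.006, 0], [0.0018, 0.0072, 0], [0.0023, 0.0083, 0], [0.0028, 0.0094, 0]]
```

send_rows(grip=[-0.8,-0.8,-0.8,-0.8,-0.8,-0.8], xyz=[[0,0,-0.002],[0,0,-0.004],[0,0,-0.006],[0,0,-0.0075],[0,0,-0.0085],[0,0,-0.0085]], yaw=[0,0,0,0,0,0])

```text
time_s: 21.22
ee_pos: [620.9, -56.6, 157.0]
ee_rot: [-180.0, 0.0, -175.9]
force: [1.1, -0.3, 0.2]
gripper_width: 25.5
gripper_force: 49.9
```

```bash
python3 f.py
```

```text
21.5167 [ 1.53 -0.18 -0.  ] [0.5  0.39 0.33] [620.7970718  -56.65175223 157.19583639]
```

Contact as modelled (about 2 N up, 4 mm spring travel). Running the circle.

send_rows(grip=[-0.8,-0.8,-0.8,-0.8,-0.8,-0.8,-0.8,-0.8], xyz=[[0.0001,0.0013,0],[0.0003,0.0025,0],[0.0006,0.0037,0],[0.0009,0.0049,0],[0.0013,0.006,0],[0.0018,0.0072,0],[0.0023,0.0083,0],[0.0028,0.0094,0]], yaw=[0,0,0,0,0,0,0,0])

```text
time_s: 22.18
ee_pos: [623.4, -47.3, 157.0]
ee_rot: [-180.0, -0.0, -175.9]
force: [2.2, -3.1, 0.7]
gripper_width: 25.5
gripper_force: 50.0
```

send_rows(grip=[-0.8,-0.8,-0.8,-0.8,-0.8,-0.8,-0.8,-0.8], xyz=[[0.0007,0.0011,0],[0.0013,0.0021,0],[0.0021,0.0031,0],[0.0029,0.004,0],[0.0037,0.0049,0],[0.0046,0.0058,0],[0.0055,0.0066,0],[0.0065,0.0074,0]], yaw=[0,0,0,0,0,0,0,0])

```text
time_s: 22.85
ee_pos: [629.6, -39.7, 156.9]
ee_rot: [180.0, -0.0, -175.9]
force: [0.4, -3.3, 0.6]
gripper_width: 25.4
gripper_force: 50.0
```

```bash
sed -i 's/range(6)/range(4)/' f.py; python3 f.py
```

```text
23.05 [ 0.11 -2.08  0.04] [0.65 0.49 0.41] [629.98358633 -39.47535917 156.97498152]
```

send_rows(grip=[-0.8,-0.8,-0.8,-0.8,-0.8,-0.8,-0.8,-0.8], xyz=[[0.001,0.0007,0],[0.002,0.0013,0],[0.0031,0.0019,0],[0.0042,0.0025,0],[0.0053,0.003,0],[0.0064,0.0034,0],[0.0076,0.0038,0],[0.0088,0.0041,0]], yaw=[0,0,0,0,0,0,0,0])

```text
time_s: 23.72
ee_pos: [638.5, -35.6, 156.9]
ee_rot: [180.0, -0.0, -176.0]
force: [-0.6, -2.3, 0.9]
gripper_width: 25.7
gripper_force: 50.0
```

send_rows(grip=[-0.8,-0.8,-0.8,-0.8,-0.8,-0.8,-0.8,-0.8], xyz=[[0.0012,0.0002,0],[0.0024,0.0004,0],[0.0037,0.0005,0],[0.0049,0.0006,0],[0.0061,0.0006,0],[0.0073,0.0005,0],[0.0086,0.0004,0],[0.0098,0.0002,0]], yaw=[0,0,0,0,0,0,0,0])

```text
time_s: 24.38
ee_pos: [648.5, -35.4, 156.9]
ee_rot: [180.0, -0.0, -175.9]
force: [-2.1, -1.3, -0.5]
gripper_width: 25.4
gripper_force: 50.0
```

send_rows(grip=[-0.8,-0.8,-0.8,-0.8,-0.8,-0.8,-0.8,-0.8], xyz=[[0.0012,-0.0003,0],[0.0024,-0.0006,0],[0.0035,-0.001,0],[0.0047,-0.0015,0],[0.0058,-0.002,0],[0.0069,-0.0025,0],[0.008,-0.0032,0],[0.009,-0.0038,0]], yaw=[0,0,0,0,0,0,0,0])

```text
time_s: 25.05
ee_pos: [657.5, -39.2, 156.9]
ee_rot: [180.0, -0.0, -176.0]
force: [-3.3, 0.5, 0.2]
gripper_width: 25.7
gripper_force: 49.9
```

send_rows(grip=[-0.8,-0.8,-0.8,-0.8,-0.8,-0.8,-0.8,-0.8], xyz=[[0.001,-0.0008,0],[0.0019,-0.0016,0],[0.0028,-0.0024,0],[0.0037,-0.0033,0],[0.0045,-0.0042,0],[0.0053,-0.0052,0],[0.006,-0.0062,0],[0.0066,-0.0072,0]], yaw=[0,0,0,0,0,0,0,0])

```text
time_s: 25.72
ee_pos: [664.2, -46.4, 157.0]
ee_rot: [180.0, 0.0, -176.0]
force: [-2.5, 0.3, 0.7]
gripper_width: 25.1
gripper_force: 49.9
```

```bash
python3 f.py
```

```text
25.9167 [-2.02  0.12  0.32] [0.43 0.43 0.22] [664.2422422  -46.62322852 156.99595689]
```

Steady contact all along. Continuing.

send_rows(grip=[-0.8,-0.8,-0.8,-0.8,-0.8,-0.8,-0.8,-0.8], xyz=[[0.0006,-0.0011,0],[0.0012,-0.0022,0],[0.0017,-0.0033,0],[0.0021,-0.0044,0],[0.0025,-0.0056,0],[0.0028,-0.0068,0],[0.003,-0.008,0],[0.0032,-0.0092,0]], yaw=[0,0,0,0,0,0,0,0])

```text
time_s: 26.58
ee_pos: [667.4, -55.7, 157.0]
ee_rot: [180.0, 0.0, -176.0]
force: [-2.6, 1.7, 0.7]
gripper_width: 25.5
gripper_force: 49.8
```

send_rows(grip=[-0.8,-0.8,-0.8,-0.8,-0.8,-0.8,-0.8,-0.8], xyz=[[0.0001,-0.0013,0],[0.0002,-0.0025,0],[0.0002,-0.0037,0],[0.0001,-0.0049,0],[0.0,-0.0062,0],[-0.0002,-0.0074,0],[-0.0005,-0.0086,0],[-0.0008,-0.0098,0]], yaw=[0,0,0,0,0,0,0,0])

```text
time_s: 27.25
ee_pos: [666.6, -65.4, 157.0]
ee_rot: [180.0, 0.0, -175.9]
force: [-1.0, 2.9, 0.5]
gripper_width: 25.5
gripper_force: 49.8
```

send_rows(grip=[-0.8,-0.8,-0.8,-0.8,-0.8,-0.8,-0.8,-0.8], xyz=[[-0.0004,-0.0011,0],[-0.0009,-0.0023,0],[-0.0014,-0.0034,0],[-0.0019,-0.0045,0],[-0.0026,-0.0056,0],[-0.0032,-0.0066,0],[-0.004,-0.0076,0],[-0.0048,-0.0085,0]], yaw=[0,0,0,0,0,0,0,0])

```text
time_s: 27.92
ee_pos: [661.8, -74.1, 157.1]
ee_rot: [-180.0, 0.0, -175.9]
force: [-0.6, 2.3, 1.1]
gripper_width: 25.3
gripper_force: 49.8
```

send_rows(grip=[-0.8,-0.8,-0.8,-0.8,-0.8,-0.8,-0.8,-0.8], xyz=[[-0.0008,-0.0009,0],[-0.0017,-0.0018,0],[-0.0026,-0.0026,0],[-0.0036,-0.0034,0],[-0.0046,-0.0041,0],[-0.0056,-0.0047,0],[-0.0067,-0.0053,0],[-0.0078,-0.0059,0]], yaw=[0,0,0,0,0,0,0,0])

```text
time_s: 28.58
ee_pos: [654.1, -80.0, 157.1]
ee_rot: [180.0, 0.0, -176.0]
force: [0.6, 2.3, 0.8]
gripper_width: 25.5
gripper_force: 49.8
```

```bash
python3 f.py
```

```text
28.7833 [ 0.32  2.48 -0.04] [0.44 0.27 0.32] [653.75416596 -80.12805128 156.99699228]
```

send_rows(grip=[-0.8,-0.8,-0.8,-0.8,-0.8,-0.8,-0.8,-0.8], xyz=[[-0.0011,-0.0005,0],[-0.0022,-0.0009,0],[-0.0034,-0.0013,0],[-0.0046,-0.0016,0],[-0.0058,-0.0018,0],[-0.007,-0.002,0],[-0.0083,-0.0021,0],[-0.0095,-0.0022,0]], yaw=[0,0,0,0,0,0,0,0])

```text
time_s: 29.45
ee_pos: [644.5, -82.2, 157.1]
ee_rot: [-180.0, 0.0, -176.0]
force: [1.8, 2.6, 0.1]
gripper_width: 25.3
gripper_force: 49.8
```

send_rows(grip=[-0.8,-0.8,-0.8,-0.8,-0.8,-0.8,-0.8,-0.8], xyz=[[-0.0012,0.0,0],[-0.0024,0.0001,0],[-0.0037,0.0002,0],[-0.0049,0.0004,0],[-0.0061,0.0007,0],[-0.0073,0.001,0],[-0.0084,0.0014,0],[-0.0096,0.0019,0]], yaw=[0,0,0,0,0,0,0,0])

```text
time_s: 30.12
ee_pos: [634.9, -80.4, 157.1]
ee_rot: [-180.0, 0.0, -175.9]
force: [2.4, 0.9, -0.5]
gripper_width: 25.3
gripper_force: 49.8
```

send_rows(grip=[-0.8,-0.8,-0.8,-0.8,-0.8,-0.8,-0.8,-0.8], xyz=[[-0.0011,0.0005,0],[-0.0022,0.001,0],[-0.0033,0.0017,0],[-0.0043,0.0023,0],[-0.0053,0.0031,0],[-0.0062,0.0039,0],[-0.0071,0.0047,0],[-0.008,0.0056,0]], yaw=[0,0,0,0,0,0,0,0])

```text
time_s: 30.78
ee_pos: [626.7, -74.8, 157.0]
ee_rot: [-180.0, 0.0, -175.9]
force: [2.3, -0.5, -0.2]
gripper_width: 25.7
gripper_force: 49.9
```

send_rows(grip=[-0.8,-0.8,-0.8,-0.8,-0.8,-0.8,-0.8,-0.8], xyz=[[-0.0008,0.0009,0],[-0.0016,0.0019,0],[-0.0023,0.0029,0],[-0.0029,0.0039,0],[-0.0035,0.005,0],[-0.0041,0.0061,0],[-0.0046,0.0072,0],[-0.005,0.0083,0]], yaw=[0,0,0,0,0,0,0,0])

```text
time_s: 31.45
ee_pos: [621.7, -66.3, 157.0]
ee_rot: [-180.0, -0.0, -175.9]
force: [3.2, -0.8, -0.7]
gripper_width: 25.7
gripper_force: 49.9
```

send_rows(grip=[-0.8,-0.8,-0.8,-0.8,-0.8,-0.8,-0.8,-0.8], xyz=[[-0.0004,0.0012,0],[-0.0007,0.0024,0],[-0.0009,0.0036,0],[-0.0011,0.0048,0],[-0.0012,0.0061,0],[-0.0013,0.0073,0],[-0.0013,0.0085,0],[-0.0012,0.0097,0]], yaw=[0,0,0,0,0,0,0,0])

```text
time_s: 32.12
ee_pos: [620.4, -56.7, 157.0]
ee_rot: [-180.0, -0.0, -175.9]
force: [2.5, -2.0, 1.0]
gripper_width: 25.4
gripper_force: 50.0
```

send_rows(grip=[-0.8,-0.8,-0.8,-0.8,-0.8,-0.8,-0.8,-0.8], xyz=[[0.0001,0.0013,0],[0.0003,0.0025,0],[0.0003,0.0025,0],[0.0003,0.0025,0.004],[0.0003,0.0025,0.01],[0.0003,0.0025,0.02],[0.0003,0.0025,0.04],[0.0003,0.0025,0.0595]], yaw=[0,0,0,0,0,0,0,0])

```text
time_s: 32.78
ee_pos: [619.6, -53.6, 216.9]
ee_rot: [179.9, -0.2, -176.0]
force: [-0.2, 0.5, -1.1]
gripper_width: 25.6
gripper_force: 49.9
```

send_rows(grip=[-0.8,-0.8,-0.8,-0.8,-0.8,-0.8,-0.8,-0.8], xyz=[[-0.003,-0.02,0],[-0.006,-0.05,0],[-0.01,-0.085,0],[-0.014,-0.12,0],[-0.018,-0.155,0],[-0.022,-0.185,0],[-0.024,-0.21,0],[-0.0249,-0.2191,0]], yaw=[0,0,0,0,0,0,0,0])

```text
time_s: 33.45
ee_pos: [594.7, -276.5, 216.7]
ee_rot: [-180.0, -0.1, -176.1]
force: [-0.1, -1.2, -1.8]
gripper_width: 25.7
gripper_force: 49.9
```

send_rows(grip=[-0.8,-0.8,-0.8,-0.8,-0.8,-0.8,-0.8,-0.8], xyz=[[0,0,0],[0,0,-0.01],[0,0,-0.03],[0,0,-0.05],[0,0,-0.065],[0,0,-0.075],[0,0,-0.085],[0,0,-0.09]], yaw=[0,0,0,0,0,0,0,0])

```text
time_s: 34.12
ee_pos: [595.7, -271.7, 125.2]
ee_rot: [179.9, -0.1, -175.9]
force: [-0.2, -0.4, -1.4]
gripper_width: 25.4
gripper_force: 49.9
```

send_rows(grip=[-0.8,-0.8,-0.8,-0.8,-0.8,-0.8,-0.8,-0.8], xyz=[[0,0,-0.008],[0,0,-0.016],[0,0,-0.024],[0,0,-0.031],[0,0,-0.036],[0,0,-0.039],[0,0,-0.04],[0,0,-0.04]], yaw=[0,0,0,0,0,0,0,0])

```text
time_s: 34.78
ee_pos: [595.8, -273.2, 87.0]
ee_rot: [180.0, -0.0, -176.0]
force: [-1.5, 0.5, 1.6]
gripper_width: 25.4
gripper_force: 49.9
```

send_rows(grip=[-0.5,-0.2,0.1,0.3,0.3,0.3,0.3,0.3], xyz=[[0,0,0],[0,0,0],[0,0,0],[0,0,0.005],[0,0,0.03],[0,0,0.06],[0,0,0.095],[0,0,0.13]], yaw=[0,0,0,0,0,0,0,0])

```text
time_s: 35.45
ee_pos: [595.9, -273.1, 218.0]
ee_rot: [180.0, -0.0, -176.0]
force: [1.9, -0.4, 0.2]
gripper_width: 59.3
gripper_force: 0.0
```

send_rows(grip=[0.3,0.3,0.3,0.3,0.3,0.3,0.3,0.3], xyz=[[-0.01,0.04,0.02],[-0.02,0.08,0.04],[-0.03,0.12,0.05],[-0.04,0.16,0.05],[-0.05,0.2,0.05],[-0.06,0.24,0.05],[-0.07,0.28,0.05],[-0.08,0.32,0.05]], yaw=[0,0,0,0,0,0,0,0])

```text
time_s: 36.12
ee_pos: [517.0, 42.3, 267.2]
ee_rot: [180.0, 0.1, -176.0]
force: [0.4, 1.1, -0.2]
gripper_width: 59.5
gripper_force: 0.0
```

send_rows(grip=[0.3,0.3,0.3,0.3,0.3,0.3], xyz=[[-0.01,0.035,0],[-0.02,0.07,0],[-0.03,0.105,0],[-0.04,0.14,0],[-0.05,0.17,0],[-0.05,0.17,0]], yaw=[0,0,0,0,0,0])

```text
time_s: 36.62
ee_pos: [466.0, 215.5, 267.0]
ee_rot: [179.8, 0.0, -175.6]
force: [-0.0, -0.6, 0.6]
gripper_width: 59.3
gripper_force: 0.0
```

```bash
python3 - <<'E'
from h import *
print(env.state()['ee_pos'],env.state()['time_s'])
t=shot('top','t7.png')['frame'][120:260,260:440];s=shot('scene','s7.png')['frame'][140:260,210:370]
cv2.imwrite('pics/c7.png',np.hstack([cv2.resize(t,(400,311),interpolation=cv2.INTER_CUBIC),cv2.resize(s,(400,311),interpolation=cv2.INTER_CUBIC)])[:,:,::-1])
E
```

```text
[466.00013962 215.5003045  266.98007029] 36.6167
```

View pics/c7.png

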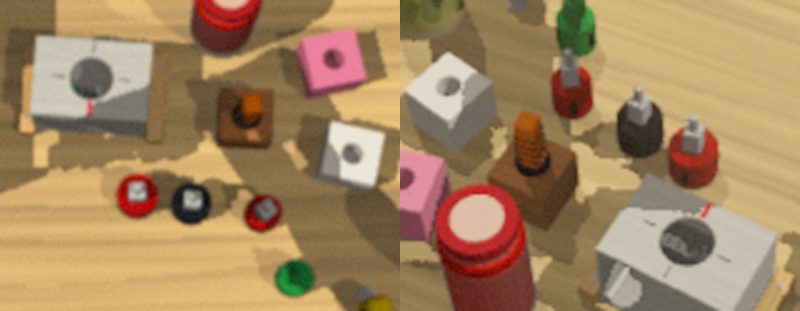

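Deburrer stands home at (247,112) in the left crop. The left red saw has been knocked: now at (137,193), nearer the black one (191,203). Measuring the arbors.

```bash
python3 - <<'E'
from h import *
d=dict(np.load('pics/t7.npz'))
K=6
for nm,(u,v) in dict(redL=(321.6,206),blk=(346.4,210),redR=(378.8,214)).items():
    im=d['frame'][int(v)-14:int(v)+14,int(u)-14:int(u)+14]
    o=(int(u)-14,int(v)-14)
    b=cv2.resize(im,None,fx=K,fy=K,interpolation=cv2.INTER_CUBIC); h=cv2.cvtColor(b,cv2.COLOR_RGB2HSV)
    g=((h[...,1]<90)&(h[...,2]>(110 if nm!='redR' else 75))).astype(np.uint8)
    n,l,s,c=cv2.connectedComponentsWithStats(g); dist=np.linalg.norm(c-[14*K,13*K],axis=1); dist[0]=999; dist[s[:,4]<300]=999; i=dist.argmin()
    cn=cv2.findContours((l==i).astype(np.uint8),cv2.RETR_EXTERNAL,cv2.CHAIN_APPROX_NONE)[0][0][:,0,:]
    w=np.array([ray(d,o[0]+(x+.5)/K-.5,o[1]+(y+.5)/K-.5,78)[:2] for x,y in cn],np.float32)
    print(nm,cv2.minAreaRect(w),s[i,4])
E
```

```text
redL ((490.1643981933594, -119.10539245605469), (25.71121597290039, 25.52753257751465), 88.57111358642578) 2295
blk ((476.68048095703125, -193.63726806640625), (25.020666122436523, 23.29244613647461), 80.35546875) 1911
redR ((460.6328125, -292.7398681640625), (24.540477752685547, 26.171741485595703), 31.096303939819336) 2128
```

send_rows(grip=[0,0,0,0,0,0,0,0], xyz=[[0.003,-0.04,-0.01],[0.006,-0.08,-0.03],[0.009,-0.12,-0.05],[0.012,-0.16,-0.07],[0.015,-0.2,-0.09],[0.018,-0.24,-0.11],[0.021,-0.28,-0.12],[0.024,-0.315,-0.12]], yaw=[0,0,0,-1,-2,-3,-3,-3])

```text
time_s: 37.38
ee_pos: [489.0, -99.3, 145.4]
ee_rot: [180.0, -0.2, -179.0]
force: [1.3, -0.6, -0.8]
gripper_width: 45.4
gripper_force: 0.0
```

send_rows(grip=[0,0,0,0,0,0,0,0], xyz=[[0,-0.0207,0],[0,-0.0207,0],[0,-0.0207,-0.02],[0,-0.0207,-0.045],[0,-0.0207,-0.07],[0,-0.0207,-0.088],[0,-0.0207,-0.0965],[0,-0.0207,-0.0965]], yaw=[0,0,0,0,0,0,0,0])

```text
time_s: 38.05
ee_pos: [489.4, -117.0, 49.3]
ee_rot: [179.9, -0.2, -179.0]
force: [0.4, -0.0, 0.6]
gripper_width: 45.5
gripper_force: 0.0
```

send_rows(grip=[-0.3,-0.6,-0.8,-0.9,-0.9,-0.9,-0.9,-0.9], xyz=[[0,0,0],[0,0,0],[0,0,0],[0,0,0],[0,0,0],[0,0,0],[0,0,0.005],[0,0,0.02]], yaw=[0,0,0,0,0,0,0,0], grip_force=30)

```text
time_s: 38.72
ee_pos: [488.6, -116.4, 69.1]
ee_rot: [179.9, -0.3, -179.0]
force: [0.3, 0.0, -3.2]
gripper_width: 9.5
gripper_force: 30.0
```

```bash
python3 - <<'E'
from h import *
print(env.state()['ee_pos'],env.state()['force'],env.state()['gripper_width'])
t=shot('top','t8.png')['frame'][130:250,270:410];s=shot('scene','s8.png')['frame'][140:240,270:370]
cv2.imwrite('pics/c8.png',np.hstack([cv2.resize(t,(350,300),interpolation=cv2.INTER_CUBIC),cv2.copyMakeBorder(cv2.resize(s,(450,450),interpolation=cv2.INTER_CUBIC),0,0,0,0,0)[:300] if 0 else cv2.resize(s,(300,300))])[:,:,::-1])
E
```

```text
[ 488.6301553  -116.36406166   69.08601881] [ 0.28481991  0.01324409 -3.1692921 ] 9.499407960022832
```

View pics/c8.png

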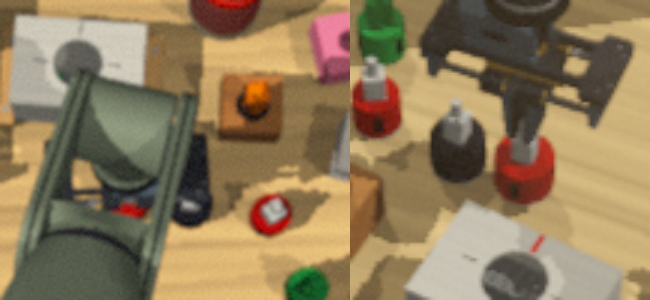

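The scene crop shows the fingers closed on the thin shank with the arbor body still below them at (525,150), so the saw wasn't properly held. Reopening, going back down and closing again before lifting.

send_rows(grip=[-0.9,-0.9,-0.9,-0.9,-0.9,-0.9], xyz=[[0,0,-0.005],[0,0,-0.01],[0,0,-0.015],[0,0,-0.017],[0,0,-0.018],[0,0,-0.018]], yaw=[0,0,0,0,0,0], grip_force=10)

```text
time_s: 39.32
ee_pos: [490.4, -117.0, 52.0]
ee_rot: [180.0, -0.1, -179.0]
force: [0.9, 0.2, -2.2]
gripper_width: 10.6
gripper_force: 10.0
```

send_rows(grip=[-0.5,-0.2,0,0,0,0,0,0], xyz=[[0,0,0],[0,0,0],[0,0,0],[0,0,0],[0.0015,-0.001,0],[0.0015,-0.001,0],[0.0015,-0.001,0],[0.0015,-0.001,0]], yaw=[0,0,0,0,0,0,0,0])

```text
time_s: 39.98
ee_pos: [492.4, -118.1, 52.8]
ee_rot: [180.0, 0.0, -179.0]
force: [0.4, -1.0, 0.2]
gripper_width: 45.9
gripper_force: 0.0
```

```bash
python3 - <<'E'
from h import *
d=dict(np.load('pics/s8.npz'))
f=lambda p:np.round((np.array(proj(d,p))-[270,140])*3+[350,0])
print('TCP',f((488.6,-116.4,69)),'grasp',f((488.6,-116.4,88)),'saw bottom lifted20',f((490,-118,20)),'ground',f((490,-118,0)),'arbor top',f((490,-118,98)),f((490,-118,78)))
d=shot('scene','s9.png'); print(env.state()['ee_pos'])
im=d['frame'][170:225,305:350]; h=cv2.cvtColor(im,cv2.COLOR_RGB2HSV)
m=((h[...,0]<6)|(h[...,0]>174))&(h[...,1]>150); ys,xs=np.nonzero(m); print('red cup now px',xs.min()+305,xs.max()+305,ys.min()+170,ys.max()+170)
d=dict(np.load('pics/s7.npz')); h=cv2.cvtColor(d['frame'][170:225,305:350],cv2.COLOR_RGB2HSV)
m=((h[...,0]<6)|(h[...,0]>174))&(h[...,1]>150); ys,xs=np.nonzero(m); print('s7',xs.min()+305,xs.max()+305,ys.min()+170,ys.max()+170)
q=lambda z,r:[tuple(np.round(proj(d,(490+r*a,-119+r*b,z)),1)) for a,b in((1,0),(-1,0),(0,1),(0,-1))]
print('expect cup bottom60',q(0,30),'top',q(46,30),'r25',q(0,25))
E
```

```text
TCP [524. 150.] grasp [525. 138.] saw bottom lifted20 [522. 181.] ground [522. 193.] arbor top [523. 132.] [522. 145.]
[ 492.39417464 -118.10345882   52.73751336]
red cup now px 318 337 191 223
s7 318 336 190 223
expect cup bottom60 [(np.float64(322.9), np.float64(211.7)), (np.float64(330.9), np.float64(197.1)), (np.float64(336.1), np.float64(207.6)), (np.float64(317.8), np.float64(201.1))] top [(np.float64(323.0), np.float64(202.5)), (np.float64(331.1), np.float64(187.7)), (np.float64(336.5), np.float64(198.3)), (np.float64(317.7), np.float64(191.8))] r25 [(np.float64(323.6), np.float64(210.5)), (np.float64(330.2), np.float64(198.3)), (np.float64(334.6), np.float64(207.0)), (np.float64(319.3), np.float64(201.6))]
```

send_rows(grip=[0,0,-0.3,-0.6,-0.9,-0.9,-0.9,-0.9], xyz=[[0,0,-0.002],[0,0,-0.004],[0,0,-0.004],[0,0,-0.004],[0,0,-0.004],[0,0,-0.004],[0,0,-0.004],[0,0,-0.004]], yaw=[0,0,0,0,0,0,0,0], grip_force=30)

```text
time_s: 40.7
ee_pos: [492.4, -118.1, 48.8]
ee_rot: [180.0, 0.0, -179.0]
force: [0.5, 1.3, -0.2]
gripper_width: 9.9
gripper_force: 30.0
```

send_rows(grip=[-0.9,-0.9,-0.9,-0.9], xyz=[[0,0,0],[0,0,0],[0,0,0],[0,0,0]], yaw=[0,0,0,0])

```text
time_s: 41.03
ee_pos: [492.4, -118.1, 48.8]
ee_rot: [180.0, 0.0, -179.0]
force: [-0.6, 0.2, 0.1]
gripper_width: 9.6
gripper_force: 30.0
```

send_rows(grip=[-0.9,-0.9,-0.9,-0.9,-0.9,-0.9,-0.9,-0.9], xyz=[[0,0,0.005],[0,0,0.015],[0,0,0.03],[0,0,0.05],[0,0,0.07],[0,0,0.09],[0,0,0.1],[0,0,0.1]], yaw=[0,0,0,0,0,0,0,0], grip_force=40)

```text
time_s: 41.7
ee_pos: [494.0, -118.6, 151.5]
ee_rot: [-179.9, 0.3, -178.9]
force: [1.3, -0.5, -2.1]
gripper_width: 9.4
gripper_force: 40.0
```

```bash
python3 - <<'E'
from h import *
s=env.state();print(s['ee_pos'],s['force'],s['gripper_width'])
a=shot('scene','sa.png')
p=s['ee_pos']
M=lambda d,p:np.float32([[8,0,200-8*proj(d,p)[0]],[0,8,240-8*proj(d,p)[1]]])
im=cv2.warpAffine(a['frame'],M(a,p),(400,440),flags=cv2.INTER_CUBIC)
for z in(-49,-3,0,19,29,49):
    q=np.array(proj(a,p+np.array([0,0,z])))*8+M(a,p)[:,2]; cv2.circle(im,(int(q[0]),int(q[1])),2,(0,0,255),-1)
cv2.imwrite('pics/ca.png',im[:,:,::-1])
E
```

```text
[ 494.03944534 -118.58414831  151.48974237] [ 1.27316606 -0.45431546 -2.11337145] 9.428616354438642
```

View pics/ca.png

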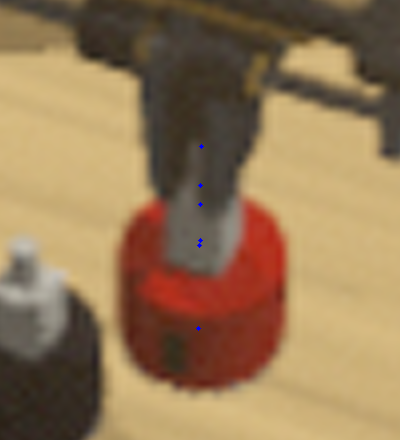

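The last picture shows the red saw held upright by its shank/arbor top, its underside 49 mm below the TCP. Carrying it to the drawer.

send_rows(grip=[-0.9,-0.9,-0.9,-0.9,-0.9,-0.9,-0.9,-0.9], xyz=[[0,0.005,0.02],[0.003,0.02,0.04],[0.008,0.045,0.05],[0.015,0.075,0.05],[0.022,0.105,0.05],[0.029,0.135,0.05],[0.036,0.165,0.05],[0.043,0.195,0.05]], yaw=[0,0,0,0,0,0,0,0])

```text
time_s: 42.42
ee_pos: [534.4, 78.2, 196.9]
ee_rot: [-180.0, -0.2, -179.0]
force: [0.6, -0.1, -1.8]
gripper_width: 9.2
gripper_force: 40.0
```

send_rows(grip=[-0.9,-0.9,-0.9,-0.9,-0.9,-0.9,-0.9,-0.9], xyz=[[0.007,0.03,0],[0.014,0.06,0],[0.021,0.09,0],[0.028,0.12,0],[0.035,0.15,0],[0.041,0.178,0],[0.044,0.2,0],[0.045,0.213,0]], yaw=[0,0,0,0,0,0,0,0])

```text
time_s: 43.08
ee_pos: [579.7, 292.2, 196.1]
ee_rot: [-180.0, -0.2, -178.8]
force: [-0.7, 0.2, -1.9]
gripper_width: 8.9
gripper_force: 40.0
```

send_rows(grip=[-0.9,-0.9,-0.9,-0.9], xyz=[[0,0,0],[0,0,0],[0,0,0],[0,0,0]], yaw=[0,0,0,0])

```text
time_s: 43.42
ee_pos: [580.2, 288.3, 198.6]
ee_rot: [-180.0, -0.0, -179.0]
force: [0.5, 0.7, -2.9]
gripper_width: 9.1
gripper_force: 40.0
```

send_rows(grip=[-0.9,-0.9,-0.9,-0.9,-0.9,-0.9,-0.9,-0.9], xyz=[[0,0,-0.015],[0,0,-0.035],[0,0,-0.06],[0,0,-0.085],[0,0,-0.105],[0,0,-0.117],[0,0,-0.122],[0,0,-0.122]], yaw=[0,0,0,0,0,0,0,0])

```text
time_s: 44.08
ee_pos: [579.8, 288.5, 75.7]
ee_rot: [-179.9, -0.1, -179.0]
force: [-0.3, -0.4, -2.8]
gripper_width: 9.4
gripper_force: 40.0
```

send_rows(grip=[-0.9,-0.9,-0.9,-0.9], xyz=[[0,0,-0.003],[0,0,-0.005],[0,0,-0.006],[0,0,-0.006]], yaw=[0,0,0,0])

```text
time_s: 44.42
ee_pos: [580.6, 290.0, 71.3]
ee_rot: [180.0, 0.1, -178.9]
force: [-1.4, -0.6, -2.2]
gripper_width: 9.2
gripper_force: 40.0
```

send_rows(grip=[-0.9,-0.9,-0.9,-0.9], xyz=[[0,0,-0.001],[0,0,-0.002],[0,0,-0.002],[0,0,-0.002]], yaw=[0,0,0,0])

```text
time_s: 44.75
ee_pos: [581.5, 290.2, 70.8]
ee_rot: [179.9, 0.2, -178.9]
force: [-0.9, -1.6, 6.0]
gripper_width: 9.5
gripper_force: 40.0
```

send_rows(grip=[-0.9,-0.9,-0.9,-0.9], xyz=[[0,0,-0.001],[0,0,-0.002],[0,0,-0.002],[0,0,-0.002]], yaw=[0,0,0,0])

```text
time_s: 45.08
ee_pos: [582.8, 290.3, 70.7]
ee_rot: [179.9, 0.4, -178.9]
force: [-0.5, -1.6, 12.5]
gripper_width: 9.4
gripper_force: 40.0
```

send_rows(grip=[-0.9,-0.9,-0.6,-0.3,0,0,0,0], xyz=[[0,0,0.003],[0,0,0.004],[0,0,0.004],[0,0,0.004],[0,0,0.004],[0,0,0.02],[0,0,0.05],[0,0,0.08]], yaw=[0,0,0,0,0,0,0,0])

```text
time_s: 45.75
ee_pos: [579.5, 289.6, 146.1]
ee_rot: [-179.9, -0.2, -178.9]
force: [1.0, 0.8, -0.1]
gripper_width: 45.3
gripper_force: 0.0
```

send_rows(grip=[0,0,0,0,0,0,0,0], xyz=[[0,0,0.03],[-0.003,-0.01,0.05],[-0.01,-0.04,0.05],[-0.017,-0.075,0.05],[-0.024,-0.11,0.05],[-0.031,-0.145,0.05],[-0.038,-0.18,0.05],[-0.045,-0.215,0.05]], yaw=[0,0,0,0,0,0,0,0])

```text
time_s: 46.42
ee_pos: [534.8, 73.5, 196.7]
ee_rot: [180.0, 0.0, -178.9]
force: [0.8, 0.0, -0.4]
gripper_width: 45.4
gripper_force: 0.0
```

```bash
python3 - <<'E'
from h import *
s=env.state();print(s['ee_pos'])
d=shot('top','tb.png'); K=6
for nm,(u,v) in dict(blk=(346.4,210),redR=(378.8,214)).items():
    o=(int(u)-20,int(v)-20); b=cv2.resize(d['frame'][o[1]:o[1]+40,o[0]:o[0]+40],None,fx=K,fy=K,interpolation=cv2.INTER_CUBIC); h=cv2.cvtColor(b,cv2.COLOR_RGB2HSV)
    for t in (75,110):
        g=((h[...,1]<90)&(h[...,2]>t)).astype(np.uint8)
        n,l,S,c=cv2.connectedComponentsWithStats(g); dist=np.linalg.norm(c-[20*K,19*K],axis=1); dist[0]=999; dist[S[:,4]<300]=999; i=dist.argmin()
        cn=cv2.findContours((l==i).astype(np.uint8),cv2.RETR_EXTERNAL,cv2.CHAIN_APPROX_NONE)[0][0][:,0,:]
        w=np.array([ray(d,o[0]+(x+.5)/K-.5,o[1]+(y+.5)/K-.5,78)[:2] for x,y in cn],np.float32); print(nm,t,cv2.minAreaRect(w))
# red in drawer
h=cv2.cvtColor(d['frame'],cv2.COLOR_RGB2HSV); m=(((h[...,0]<6)|(h[...,0]>174))&(h[...,1]>150)&(h[...,2]>50)).astype(np.uint8)
n,l,S,c=cv2.connectedComponentsWithStats(m)
for i in range(1,n):
    if S[i,4]>40: print(S[i],np.round(ray(d,*c[i],60)))
E
```

```text
[534.79440673  73.50518089 196.7103496 ]
blk 75 ((476.7923583984375, -193.8741455078125), (26.716896057128906, 28.004962921142578), 88.1281967163086)
blk 110 ((477.055908203125, -193.88034057617188), (23.687789916992188, 24.393457412719727), 88.11736297607422)
redR 75 ((460.8166809082031, -292.68597412109375), (24.63947105407715, 27.82240104675293), 27.473495483398438)
redR 110 ((460.8166809082031, -292.68597412109375), (24.63947105407715, 27.82240104675293), 27.473495483398438)
[348 103  30  40 552] [ 755. -254.   60.]
[  0 141  24  27 259] [677. 834.  60.]
[ 34 149  31  29 354] [647. 719.  60.]
[179 179  12  13  70] [564. 300.  60.]
[370 208  16  16 104] [ 454. -286.   60.]
[457 214  29  29 330] [ 412. -573.   60.]
```

send_rows(grip=[0,0,0,0,0,0,0,0], xyz=[[-0.007,-0.035,0],[-0.015,-0.07,0],[-0.022,-0.105,-0.01],[-0.03,-0.14,-0.025],[-0.037,-0.175,-0.04],[-0.045,-0.21,-0.05],[-0.052,-0.243,-0.055],[-0.058,-0.268,-0.055]], yaw=[0,0,0,0,0,0,0,0])

```text
time_s: 47.13
ee_pos: [476.0, -194.9, 140.3]
ee_rot: [180.0, -0.1, -179.0]
force: [0.8, 0.2, 0.9]
gripper_width: 45.6
gripper_force: 0.0
```

send_rows(grip=[0,0,0,0], xyz=[[0,0,0],[0,0,-0.005],[0,0,-0.01],[0,0,-0.01]], yaw=[0,0,0,0])

```text
time_s: 47.47
ee_pos: [476.9, -191.7, 130.5]
ee_rot: [179.9, -0.1, -178.9]
force: [0.4, -0.0, -0.4]
gripper_width: 45.7
gripper_force: 0.0
```

send_rows(grip=[0,0,0,0,0,0,0,0], xyz=[[0,-0.0015,-0.015],[0,-0.0015,-0.03],[0,-0.0015,-0.045],[0,-0.0015,-0.06],[0,-0.0015,-0.072],[0,-0.0015,-0.08],[0,-0.0015,-0.082],[0,-0.0015,-0.082]], yaw=[0,0,0,0,0,0,0,0])

```text
time_s: 48.13
ee_pos: [477.4, -193.8, 49.4]
ee_rot: [180.0, -0.0, -178.9]
force: [0.5, 0.3, 0.7]
gripper_width: 45.4
gripper_force: 0.0
```

send_rows(grip=[-0.3,-0.6,-0.9,-0.9,-0.9,-0.9,-0.9,-0.9], xyz=[[0,0,0],[0,0,0],[0,0,0],[0,0,0],[0,0,0],[0,0,0],[0,0,0],[0,0,0]], yaw=[0,0,0,0,0,0,0,0], grip_force=40)

```text
time_s: 48.8
ee_pos: [477.6, -194.9, 50.0]
ee_rot: [-180.0, 0.0, -178.9]
force: [0.7, -1.5, 1.7]
gripper_width: 9.1
gripper_force: 40.0
```

send_rows(grip=[-0.9,-0.9,-0.9,-0.9,-0.9,-0.9,-0.9,-0.9], xyz=[[0,0,0.005],[0,0,0.015],[0,0,0.03],[0,0,0.05],[0,0,0.08],[0,0,0.11],[0,0,0.14],[0,0,0.15]], yaw=[0,0,0,0,0,0,0,0])

```text
time_s: 49.47
ee_pos: [479.3, -195.3, 204.6]
ee_rot: [-179.8, 0.4, -178.9]
force: [1.7, -0.4, -2.7]
gripper_width: 9.1
gripper_force: 40.0
```

send_rows(grip=[-0.9,-0.9,-0.9,-0.9,-0.9,-0.9,-0.9,-0.9], xyz=[[0.003,0.01,0],[0.008,0.03,0],[0.015,0.058,0],[0.023,0.088,0],[0.031,0.118,0],[0.039,0.148,0],[0.047,0.178,0],[0.054,0.208,0]], yaw=[0,0,0,0,0,0,0,0])

```text
time_s: 50.13
ee_pos: [530.0, 15.8, 197.1]
ee_rot: [180.0, -0.3, -178.9]
force: [0.9, -1.1, -2.5]
gripper_width: 9.3
gripper_force: 40.0
```

send_rows(grip=[-0.9,-0.9,-0.9,-0.9,-0.9,-0.9,-0.9,-0.9], xyz=[[0.008,0.03,0],[0.016,0.06,0],[0.024,0.09,0],[0.032,0.12,0],[0.039,0.148,0],[0.044,0.17,0],[0.048,0.183,0],[0.048,0.187,0]], yaw=[0,0,0,0,0,0,0,0])

```text
time_s: 50.8
ee_pos: [578.6, 202.7, 197.2]
ee_rot: [-180.0, -0.2, -178.8]
force: [0.3, 0.1, -3.0]
gripper_width: 9.4
gripper_force: 40.0
```

send_rows(grip=[-0.9,-0.9,-0.9,-0.9,-0.9,-0.9,-0.9,-0.9], xyz=[[0,0,-0.005],[0,0,-0.02],[0,0,-0.04],[0,0,-0.065],[0,0,-0.09],[0,0,-0.11],[0,0,-0.12],[0,0,-0.12]], yaw=[0,0,0,0,0,0,0,0])

```text
time_s: 51.47
ee_pos: [577.0, 198.3, 76.8]
ee_rot: [-179.9, -0.4, -179.0]
force: [0.0, 0.4, -2.4]
gripper_width: 9.3
gripper_force: 40.0
```

send_rows(grip=[-0.9,-0.9,-0.9,-0.9,-0.9,-0.9], xyz=[[0,0,-0.002],[0,0,-0.004],[0,0,-0.006],[0,0,-0.008],[0,0,-0.009],[0,0,-0.009]], yaw=[0,0,0,0,0,0])

```text
time_s: 51.97
ee_pos: [580.1, 200.6, 71.9]
ee_rot: [180.0, 0.1, -178.9]
force: [0.2, -2.0, 1.6]
gripper_width: 8.9
gripper_force: 40.0
```

send_rows(grip=[-0.9,-0.6,-0.3,0,0,0,0,0], xyz=[[0,0,0],[0,0,0],[0,0,0],[0,0,0],[0,0,0.01],[0,0,0.03],[0,0,0.06],[0,0,0.09]], yaw=[0,0,0,0,0,0,0,0])

```text
time_s: 52.63
ee_pos: [578.7, 200.3, 161.6]
ee_rot: [-180.0, -0.1, -178.9]
force: [-0.6, -0.5, 0.1]
gripper_width: 45.7
gripper_force: 0.0
```

send_rows(grip=[0,0,0,0,0,0,0,0], xyz=[[0,0,0.03],[-0.003,-0.01,0.04],[-0.01,-0.04,0.04],[-0.018,-0.075,0.04],[-0.026,-0.11,0.04],[-0.034,-0.145,0.04],[-0.042,-0.18,0.04],[-0.05,-0.215,0.04]], yaw=[0,0,0,0,0,0,0,0])

```text
time_s: 53.3
ee_pos: [527.9, -16.5, 200.4]
ee_rot: [-180.0, -0.1, -178.9]
force: [1.2, -0.5, 0.4]
gripper_width: 45.6
gripper_force: 0.0
```

send_rows(grip=[0,0,0,0,0,0,0,0], xyz=[[-0.008,-0.035,0],[-0.017,-0.07,0],[-0.026,-0.105,0],[-0.035,-0.14,0],[-0.044,-0.175,0],[-0.052,-0.21,-0.02],[-0.06,-0.243,-0.04],[-0.067,-0.27,-0.05]], yaw=[0,0,0,0,0,0,0,0])

```text
time_s: 53.97
ee_pos: [459.7, -286.3, 148.5]
ee_rot: [179.9, -0.2, -179.0]
force: [0.0, -0.1, -0.2]
gripper_width: 45.5
gripper_force: 0.0
```

send_rows(grip=[0,0,0,0], xyz=[[0,-0.008,0],[0,-0.008,0],[0,-0.008,0],[0,-0.008,0]], yaw=[0,0,0,0])

```text
time_s: 54.3
ee_pos: [462.9, -291.6, 151.5]
ee_rot: [180.0, 0.1, -178.9]
force: [0.1, 0.3, 0.4]
gripper_width: 45.8
gripper_force: 0.0
```

send_rows(grip=[0,0,0,0,0,0,0,0], xyz=[[-0.001,-0.001,-0.02],[-0.001,-0.001,-0.04],[-0.001,-0.001,-0.06],[-0.001,-0.001,-0.08],[-0.001,-0.001,-0.093],[-0.001,-0.001,-0.1],[-0.001,-0.001,-0.1015],[-0.001,-0.001,-0.1015]], yaw=[0,0,0,0,0,0,0,0])

```text
time_s: 54.97
ee_pos: [462.0, -292.9, 49.7]
ee_rot: [-180.0, 0.0, -178.9]
force: [-0.0, 0.3, 0.1]
gripper_width: 45.5
gripper_force: 0.0
```

send_rows(grip=[-0.3,-0.6,-0.9,-0.9,-0.9,-0.9,-0.9,-0.9], xyz=[[0,0,0],[0,0,0],[0,0,0],[0,0,0],[0,0,0],[0,0,0],[0,0,0],[0,0,0]], yaw=[0,0,0,0,0,0,0,0], grip_force=40)

```text
time_s: 55.63
ee_pos: [461.6, -294.0, 49.5]
ee_rot: [-180.0, 0.0, -178.9]
force: [-1.1, -1.8, 1.2]
gripper_width: 9.1
gripper_force: 40.0
```

send_rows(grip=[-0.9,-0.9,-0.9,-0.9,-0.9,-0.9,-0.9,-0.9], xyz=[[0,0,0.005],[0,0,0.015],[0,0,0.03],[0,0,0.05],[0,0,0.08],[0,0,0.11],[0,0,0.14],[0,0,0.15]], yaw=[0,0,0,0,0,0,0,0])

```text
time_s: 56.3
ee_pos: [463.2, -294.7, 204.4]
ee_rot: [-179.7, 0.4, -178.9]
force: [1.8, -0.5, -1.9]
gripper_width: 9.2
gripper_force: 40.0
```

send_rows(grip=[-0.9,-0.9,-0.9,-0.9,-0.9,-0.9,-0.9,-0.9], xyz=[[0.002,0.01,0],[0.005,0.03,0],[0.01,0.058,0],[0.016,0.09,0],[0.022,0.122,0],[0.028,0.154,0],[0.034,0.186,0],[0.04,0.218,0]], yaw=[0,0,0,0,0,0,0,0])

```text
time_s: 56.97
ee_pos: [499.6, -72.9, 196.8]
ee_rot: [179.9, -0.3, -179.0]
force: [0.2, -0.8, -2.1]
gripper_width: 9.2
gripper_force: 40.0
```

send_rows(grip=[-0.9,-0.9,-0.9,-0.9,-0.9,-0.9,-0.9,-0.9], xyz=[[0.006,0.032,0],[0.012,0.064,0],[0.018,0.096,0],[0.024,0.128,0],[0.03,0.16,0],[0.036,0.192,0],[0.042,0.224,0],[0.048,0.256,0]], yaw=[0,0,0,0,0,0,0,0])

```text
time_s: 57.63
ee_pos: [547.3, 182.4, 196.5]
ee_rot: [-179.9, -0.3, -178.9]
force: [0.0, -1.0, -2.2]
gripper_width: 9.3
gripper_force: 40.0
```

send_rows(grip=[-0.9,-0.9,-0.9,-0.9,-0.9,-0.9,-0.9,-0.9], xyz=[[0.006,0.032,0],[0.012,0.064,0],[0.018,0.096,0],[0.024,0.128,0],[0.028,0.155,0],[0.03,0.175,0],[0.03,0.188,0],[0.03,0.192,0]], yaw=[0,0,0,0,0,0,0,0])

```text
time_s: 58.3
ee_pos: [577.6, 374.4, 196.3]
ee_rot: [-179.9, -0.2, -178.8]
force: [-0.1, -0.9, -2.6]
gripper_width: 9.0
gripper_force: 40.0
```

send_rows(grip=[-0.9,-0.9,-0.9,-0.9,-0.9,-0.9,-0.9,-0.9], xyz=[[0,0,0],[0,0,-0.02],[0,0,-0.04],[0,0,-0.065],[0,0,-0.09],[0,0,-0.11],[0,0,-0.12],[0,0,-0.12]], yaw=[0,0,0,0,0,0,0,0])

```text
time_s: 58.97
ee_pos: [577.6, 369.9, 76.4]
ee_rot: [-179.8, -0.3, -179.0]
force: [-0.5, 0.2, -1.8]
gripper_width: 9.2
gripper_force: 40.0
```

send_rows(grip=[-0.9,-0.9,-0.9,-0.9,-0.9,-0.9], xyz=[[0,0,-0.002],[0,0,-0.004],[0,0,-0.006],[0,0,-0.008],[0,0,-0.009],[0,0,-0.009]], yaw=[0,0,0,0,0,0])

```text
time_s: 59.47
ee_pos: [580.0, 372.5, 71.3]
ee_rot: [180.0, 0.1, -178.9]
force: [0.8, -0.3, 2.2]
gripper_width: 9.1
gripper_force: 40.0
```

send_rows(grip=[-0.9,-0.6,-0.3,0,0,0,0,0], xyz=[[0,0,0],[0,0,0],[0,0,0],[0,0,0],[0,0,0.01],[0,0,0.03],[0,0,0.06],[0,0,0.09]], yaw=[0,0,0,0,0,0,0,0])

```text
time_s: 60.13
ee_pos: [578.8, 372.2, 161.0]
ee_rot: [-180.0, -0.1, -178.9]
force: [0.3, 0.4, -0.5]
gripper_width: 45.7
gripper_force: 0.0
```

send_rows(grip=[0,0,0,0,-0.5,-1,-1,-1], xyz=[[0,0,0.03],[-0.01,-0.005,0.04],[-0.035,-0.017,0.04],[-0.06,-0.029,0.04],[-0.09,-0.043,0.04],[-0.12,-0.057,0.04],[-0.15,-0.071,0.04],[-0.18,-0.086,0.04]], yaw=[0,0,0,0,0,0,0,0])

```text
time_s: 60.8
ee_pos: [396.9, 285.2, 199.7]
ee_rot: [-180.0, -0.1, -178.9]
force: [-0.2, -0.7, 0.1]
gripper_width: 22.2
gripper_force: 0.0
```

```bash
python3 - <<'E'
from h import *
s=env.state();print(s['ee_pos'],s['time_s'],s['gripper_width'])
for n,R in(('top',(120,210,110,260)),('scene',(190,300,380,540))):
    d=shot(n,n+'c.png'); h=cv2.cvtColor(d['frame'],cv2.COLOR_RGB2HSV)
    red=((h[...,0]<6)|(h[...,0]>174))&(h[...,1]>140)&(h[...,2]>40)
    blk=h[...,2]<45
    gry=(h[...,1]<50)&(h[...,2]>120)
    for nm,m in(('red',red),('gray',gry),('blk',blk)):
        M=np.zeros_like(m,np.uint8); M[R[0]:R[1],R[2]:R[3]]=m[R[0]:R[1],R[2]:R[3]]
        k,l,S,c=cv2.connectedComponentsWithStats(M)
        for i in range(1,k):
            if S[i,4]>15: print(n,nm,S[i],np.round(c[i]),np.round(ray(d,*c[i],66 if nm=='red' else 98)[:2]))
    print([tuple(np.round(proj(d,(x,y,z)))) for x,y in((580,290),(580,200),(580,372)) for z in(20,66,118)])
E
```

```text
[396.90249462 285.21589456 199.70154352] 60.8 22.231874935097228
top red [178 173  22  19 218] [190. 183.] [573. 284.]
top red [153 174  19  17 153] [164. 183.] [574. 363.]
top gray [126 120 115  28 817] [183. 141.] [698. 298.]
top gray [153 175   9   9  45] [156. 179.] [581. 375.]
top gray [181 175   8   8  40] [184. 179.] [578. 292.]
top gray [211 174   7   8  46] [214. 178.] [580. 203.]
top gray [110 198  14  12  93] [116. 205.] [504. 493.]
top gray [154 200  44   1  44] [176. 200.] [515. 316.]
top blk [ 134  120  101   20 1987] [184. 130.] [734. 297.]
top blk [209 173  19  17 142] [220. 183.] [564. 183.]
top blk [125 186  24  24 150] [137. 199.] [521. 430.]
[(np.float64(192.0), np.float64(184.0)), (np.float64(188.0), np.float64(181.0)), (np.float64(183.0), np.float64(177.0)), (np.float64(220.0), np.float64(183.0)), (np.float64(217.0), np.float64(180.0)), (np.float64(213.0), np.float64(176.0)), (np.float64(166.0), np.float64(184.0)), (np.float64(161.0), np.float64(181.0)), (np.float64(155.0), np.float64(178.0))]
scene red [445 257  24  23 268] [457. 269.] [590. 290.]
scene red [476 270  23  19 172] [486. 281.] [594. 368.]
scene gray [447 211  48  23 175] [470. 220.] [450. 285.]
scene gray [423 243   9  11  55] [427. 248.] [580. 203.]
scene gray [380 251 134  49 848] [437. 275.] [646. 248.]
scene gray [456 254  10  11  62] [461. 259.] [578. 291.]
scene gray [488 266  10  11  66] [493. 271.] [581. 374.]
[(np.float64(454.0), np.float64(274.0)), (np.float64(457.0), np.float64(266.0)), (np.float64(462.0), np.float64(255.0)), (np.float64(421.0), np.float64(262.0)), (np.float64(424.0), np.float64(254.0)), (np.float64(427.0), np.float64(243.0)), (np.float64(484.0), np.float64(285.0)), (np.float64(489.0), np.float64(277.0)), (np.float64(494.0), np.float64(267.0))]
```

All three saws stand in the drawer (arbors agree between views at (580,203), (578,292), (581,374)). Now pushing the drawer shut by its handle.

send_rows(grip=[-1,-1,-1,-1,-1,-1,-1,-1], xyz=[[0,0,-0.01],[0,0,-0.03],[0,0,-0.055],[0,0,-0.08],[0,0,-0.105],[0,0,-0.12],[0,0,-0.125],[0,0,-0.125]], yaw=[0,0,0,0,0,0,0,0])

```text
time_s: 61.57
ee_pos: [399.0, 286.0, 73.3]
ee_rot: [-179.9, -0.2, -179.0]
force: [0.3, 0.3, 0.3]
gripper_width: 0.3
gripper_force: 0.0
```

send_rows(grip=[-1,-1,-1,-1,-1,-1,-1,-1], xyz=[[0.005,0,0],[0.01,0,0],[0.015,0,0],[0.02,0,0],[0.025,0,0],[0.03,0,0],[0.035,0,0],[0.04,0,0]], yaw=[0,0,0,0,0,0,0,0])

```text
time_s: 62.23
ee_pos: [439.3, 286.3, 75.3]
ee_rot: [180.0, -0.1, -179.0]
force: [-0.5, 0.0, 1.9]
gripper_width: 0.2
gripper_force: 0.7
```

send_rows(grip=[-1,-1,-1,-1,-1,-1,-1,-1], xyz=[[0.005,0,0],[0.01,0,0],[0.015,0,0],[0.02,0,0],[0.025,0,0],[0.03,-0.001,0],[0.035,-0.001,0],[0.04,-0.001,0]], yaw=[0,0,0,0,0,0,0,0])

```text
time_s: 62.9
ee_pos: [479.8, 285.5, 75.2]
ee_rot: [180.0, -0.0, -179.0]
force: [-1.6, 1.0, 0.2]
gripper_width: 0.1
gripper_force: 0.6
```

send_rows(grip=[-1,-1,-1,-1,-1,-1,-1,-1], xyz=[[0.006,0,0],[0.012,0,0],[0.018,0,0],[0.024,-0.001,0],[0.03,-0.001,0],[0.036,-0.001,0],[0.042,-0.001,0],[0.048,-0.001,0]], yaw=[0,0,0,0,0,0,0,0])

```text
time_s: 63.57
ee_pos: [528.0, 284.3, 75.2]
ee_rot: [-180.0, -0.0, -178.9]
force: [-0.9, -0.3, 0.0]
gripper_width: 0.5
gripper_force: 0.7
```

send_rows(grip=[-1,-1,-1,-1,-1,-1,-1,-1], xyz=[[0.006,0,0],[0.012,0,0],[0.018,0,0],[0.024,-0.001,0],[0.03,-0.001,0],[0.036,-0.001,0],[0.042,-0.001,0],[0.048,-0.001,0]], yaw=[0,0,0,0,0,0,0,0])

```text
time_s: 64.23
ee_pos: [575.9, 283.3, 75.2]
ee_rot: [-180.0, -0.0, -178.9]
force: [-1.7, -0.5, -0.6]
gripper_width: 0.6
gripper_force: 0.7
```

send_rows(grip=[-1,-1,-1,-1,-1,-1,-1,-1], xyz=[[0.004,0,0],[0.008,0,0],[0.012,0,0],[0.016,0,0],[0.02,0,0],[0.024,0,0],[0.027,-0.001,0],[0.03,-0.001,0]], yaw=[0,0,0,0,0,0,0,0])

```text
time_s: 64.9
ee_pos: [589.1, 283.0, 75.4]
ee_rot: [-180.0, -1.9, -179.0]
force: [-40.0, 2.1, 22.9]
gripper_width: 0.4
gripper_force: 20.6
```

send_rows(grip=[-1,-1,-1,-1,-1,-1,-1,-1], xyz=[[-0.02,0,0],[-0.03,0,0],[-0.045,0,0],[-0.06,0,0],[-0.075,0,0],[-0.09,0,0],[-0.105,0,0],[-0.12,0,0]], yaw=[0,0,0,0,0,0,0,0])

```text
time_s: 65.57
ee_pos: [485.9, 282.6, 75.5]
ee_rot: [180.0, 0.1, -178.9]
force: [-0.9, -0.6, -0.4]
gripper_width: 0.5
gripper_force: 0.0
```

```bash
python3 - <<'E'
from h import *
print(env.state()['ee_pos'])
for n in('top','scene'):
    for f,tag in((n+'c.npz','before'),(None,'now')):
        d=dict(np.load('pics/'+f)) if f else shot(n,n+'d.png')
        h=cv2.cvtColor(d['frame'],cv2.COLOR_RGB2HSV)
        blue=((h[...,0]>100)&(h[...,0]<125)&(h[...,1]>130)).astype(np.uint8); blue[:,:]*=1
        k,l,S,c=cv2.connectedComponentsWithStats(blue)
        for i in range(1,k):
            if S[i,4]>100: 
                ys,xs=np.nonzero(l==i); print(n,tag,S[i])
                for q in(xs.min()+3,(xs.min()+xs.max())//2,xs.max()-3): print('   col',q,ys[xs==q].min(),ys[xs==q].max(),np.round(ray(d,q,ys[xs==q].min(),145)[:2]))
E
```

```text
[485.91903669 282.63615058  75.45740367]
top before [143 200 102  11 800]
   col 146 202 206 [503. 385.]
   col 193 202 209 [500. 251.]
   col 241 203 209 [493. 113.]
top before [  0 238  80  15 451]
   col 3 248 252 [381. 781.]
   col 39 242 248 [396. 682.]
   col 76 238 242 [404. 579.]
top before [  0 256 104  61 784]
   col 3 306 315 [222. 766.]
   col 51 307 309 [215. 634.]
   col 100 289 302 [261. 503.]
top now [ 129  149  118   14 1296]
   col 132 149 155 [662. 433.]
   col 187 150 162 [655. 272.]
   col 243 155 161 [636. 108.]
top now [   0  237  104   80 1905]
   col 3 248 315 [381. 781.]
   col 51 241 309 [398. 648.]
   col 100 240 302 [397. 511.]
scene before [582 191  58  93 413]
   col 585 191 247 [265. 545.]
   col 610 253 254 [444. 622.]
   col 636 259 282 [436. 682.]
scene now [582 191  58  93 450]
   col 585 191 247 [265. 545.]
   col 610 253 254 [444. 622.]
   col 636 259 282 [436. 682.]
```

```bash
python3 - <<'E'
import numpy as np
d=np.load('pics/topd.npz')['frame']; c=np.load('pics/topc.npz')['frame']
for col in(150,187,225):
    print(col); print([tuple(int(t) for t in d[r,col]) for r in range(140,166,1)]); print([tuple(int(t) for t in c[r,col]) for r in range(140,156,1)])
E
```

```text
150
[(57, 57, 55), (103, 107, 103), (127, 134, 126), (132, 138, 129), (130, 139, 129), (128, 137, 127), (127, 134, 123), (125, 125, 112), (139, 128, 110), (117, 111, 121), (67, 92, 138), (39, 80, 133), (32, 74, 125), (40, 75, 122), (26, 55, 97), (12, 40, 72), (17, 41, 65), (23, 40, 64), (33, 45, 66), (56, 67, 68), (73, 78, 67), (79, 84, 67), (78, 86, 66), (77, 83, 69), (82, 86, 71), (85, 94, 76)]
[(59, 61, 60), (99, 104, 100), (127, 131, 124), (128, 136, 127), (131, 136, 129), (130, 137, 129), (123, 131, 122), (114, 122, 111), (121, 109, 89), (139, 115, 79), (150, 122, 75), (153, 125, 81), (148, 116, 74), (147, 122, 81), (144, 119, 76), (140, 116, 75)]
187
[(59, 56, 55), (98, 105, 97), (119, 127, 118), (120, 128, 119), (120, 128, 119), (119, 128, 119), (123, 130, 121), (106, 111, 100), (97, 94, 85), (83, 90, 117), (45, 82, 134), (43, 89, 145), (36, 81, 140), (36, 76, 128), (27, 58, 100), (21, 46, 78), (23, 47, 76), (19, 48, 76), (23, 45, 77), (14, 43, 70), (23, 43, 71), (15, 41, 69), (28, 44, 68), (93, 82, 78), (167, 140, 101), (180, 156, 121)]
[(52, 54, 52), (97, 101, 95), (118, 123
[... 198 characters left out ...]
2, 198, 127), (232, 200, 127)]
225
[(54, 54, 53), (100, 107, 100), (120, 128, 121), (120, 126, 121), (124, 130, 121), (125, 133, 127), (119, 126, 118), (108, 114, 100), (120, 109, 96), (103, 105, 126), (61, 93, 141), (36, 84, 141), (38, 83, 142), (33, 71, 118), (19, 56, 92), (27, 51, 81), (24, 44, 76), (22, 46, 80), (17, 44, 73), (19, 42, 71), (15, 42, 70), (14, 40, 68), (27, 43, 69), (71, 67, 70), (111, 94, 69), (132, 110, 71)]
[(60, 60, 56), (99, 105, 97), (121, 126, 118), (127, 133, 123), (123, 129, 122), (125, 132, 123), (120, 127, 122), (125, 121, 106), (179, 150, 103), (220, 181, 118), (225, 188, 118), (224, 187, 117), (222, 184, 118), (222, 183, 117), (222, 185, 118), (223, 184, 118)]
```

The panel has moved about 155 mm but a thin wood-coloured line remains between unit and panel, so it may not be quite shut. Pushing again lower on the fingers, gently.

send_rows(grip=[-1,-1,-1,-1,-1,-1,-1,-1], xyz=[[0,0,-0.01],[0,0,-0.017],[0.01,0,-0.017],[0.025,0,-0.017],[0.045,0,-0.017],[0.065,0,-0.017],[0.08,0,-0.017],[0.084,0,-0.017]], yaw=[0,0,0,0,0,0,0,0])

```text
time_s: 66.33
ee_pos: [573.4, 282.2, 57.4]
ee_rot: [180.0, 0.1, -179.0]
force: [0.1, -1.3, 0.7]
gripper_width: 0.2
gripper_force: 0.0
```

send_rows(grip=[-1,-1,-1,-1,-1,-1,-1,-1], xyz=[[0.001,0,0],[0.002,0,0],[0.003,0,0],[0.004,0,0],[0.005,0,0],[0.006,0,0],[0.007,0,0],[0.008,0,0]], yaw=[0,0,0,0,0,0,0,0])

```text
time_s: 67.0
ee_pos: [577.3, 282.5, 58.4]
ee_rot: [180.0, 0.0, -178.9]
force: [0.2, 0.4, -0.5]
gripper_width: 0.2
gripper_force: 0.0
```

send_rows(grip=[-1,-1,-1,-1,-1,-1,-1,-1], xyz=[[0.001,0,0],[0.002,0,0],[0.003,0,0],[0.004,0,0],[0.005,0,0],[0.006,0,0],[0.006,0,0],[0.006,0,0]], yaw=[0,0,0,0,0,0,0,0])

```text
time_s: 67.67
ee_pos: [583.4, 282.4, 58.2]
ee_rot: [180.0, -0.0, -179.0]
force: [-0.6, 1.6, -0.1]
gripper_width: 0.2
gripper_force: 0.0
```

send_rows(grip=[-1,-1,-1,-1,-1,-1], xyz=[[0.001,0,0],[0.002,0,0],[0.003,0,0],[0.004,0,0],[0.004,0,0],[0.004,0,0]], yaw=[0,0,0,0,0,0])

```text
time_s: 68.17
ee_pos: [587.4, 282.4, 58.2]
ee_rot: [180.0, -0.0, -179.0]
force: [0.5, 0.9, -0.0]
gripper_width: 0.8
gripper_force: 0.0
```

send_rows(grip=[-1,-1,-1,-1,-1,-1], xyz=[[0.001,0,0],[0.002,0,0],[0.003,0,0],[0.003,0,0],[0.003,0,0],[0.003,0,0]], yaw=[0,0,0,0,0,0])

```text
time_s: 68.67
ee_pos: [588.2, 282.3, 58.1]
ee_rot: [-180.0, -0.2, -179.0]
force: [-6.1, 0.1, 2.8]
gripper_width: 0.4
gripper_force: 2.8
```

send_rows(grip=[-1,-1,-1,-1,-1,-1], xyz=[[0.001,0,0],[0.002,0,0],[0.003,0,0],[0.003,0,0],[0.003,0,0],[0.003,0,0]], yaw=[0,0,0,0,0,0])

```text
time_s: 69.17
ee_pos: [588.1, 282.3, 58.1]
ee_rot: [-180.0, -0.6, -179.0]
force: [-12.8, 0.1, 5.9]
gripper_width: 0.4
gripper_force: 6.1
```

Same firm stop at the same place twice (588 mm), so the drawer is shut. Backing away and making a final numeric check.

send_rows(grip=[-1,-1,-1,-1,-1,-1,-1,-1], xyz=[[-0.01,0,0],[-0.025,0,0],[-0.045,0,0],[-0.07,0,0],[-0.1,0,0],[-0.13,0,0.02],[-0.16,0,0.05],[-0.18,0,0.08]], yaw=[0,0,0,0,0,0,0,0])

```text
time_s: 69.83
ee_pos: [410.4, 281.5, 138.1]
ee_rot: [-179.9, -0.2, -178.9]
force: [0.3, -0.1, -0.4]
gripper_width: 0.5
gripper_force: 0.0
```

```bash
python3 - <<'E'
from h import *
print(env.state()['ee_pos'])
a=shot('top','tope.png'); d=a['frame']; print('blue rows col187',[tuple(int(t) for t in d[r,187]) for r in range(146,152)])
c=dict(np.load('pics/topc.npz'))
for r in range(56,72): print(r,tuple(int(t) for t in d[r,187]),end=' ')
for row in(62.5,63.5,147.5): print('unit edge x',row,ray(a,187,row,150)[:2])
# handle: bright grey rows below panel
g=cv2.cvtColor(d,cv2.COLOR_RGB2HSV); m=(g[...,1]<60)&(g[...,2]>130)
ys,xs=np.nonzero(m[160:180,150:225]); print('handle rows',np.unique(ys+160,return_counts=True))
for r in(166,168,170): print(r,ray(a,187,r,115)[:2])
s=shot('scene','sf.png'); b=cv2.cvtColor(s['frame'],cv2.COLOR_RGB2HSV); s0=cv2.cvtColor(np.load('pics/scene0.npz')['frame'],cv2.COLOR_RGB2HSV)
for q in(s0,b):
    m=((q[...,0]>5)&(q[...,0]<18)&(q[...,1]>200)&(q[...,2]>80))[175:215,250:275]; ys,xs=np.nonzero(m); print('deburrer',xs.mean()+250,ys.min()+175,ys.max()+175)
    m=((q[...,0]>22)&(q[...,0]<34)&(q[...,1]>180)&(q[...,2]>80))[100:150,240:280]; ys,xs=np.nonzero(m); print('tape',xs.mean(),ys.mean())
E
```

```text
[410.36647547 281.50140809 138.09171109]
blue rows col187 [(114, 122, 114), (108, 115, 103), (96, 93, 87), (73, 83, 110), (45, 81, 134), (39, 84, 141)]
56 (156, 139, 109) 57 (195, 164, 112) 58 (220, 183, 117) 59 (223, 183, 117) 60 (214, 176, 111) 61 (181, 153, 106) 62 (134, 126, 104) 63 (117, 121, 114) 64 (116, 123, 116) 65 (120, 127, 119) 66 (113, 119, 112) 67 (88, 91, 87) 68 (46, 47, 47) 69 (30, 33, 27) 70 (35, 36, 35) 71 (32, 31, 34) unit edge x 62.5 [927.63160514 277.29140765]
unit edge x 63.5 [924.38954227 277.20852153]
unit edge x 147.5 [661.06635571 270.47643788]
handle rows (array([160, 161, 162, 163, 164, 165, 166, 167, 168]), array([ 5,  4,  4,  4,  6,  7, 42, 43, 42]))
166 [614.26476607 279.1895874 ]
168 [608.13203455 279.03279885]
170 [602.00876839 278.87625229]
deburrer 261.3888888888889 175 204
tape 17.402097902097903 25.01048951048951
deburrer 261.60843373493975 184 204
tape 17.0817843866171 25.356877323420075
```

```bash
python3 -c "
from workcell import env
print(env.job_done())"
```

```text
the job is handed in; nothing more can be done
None
```

The job is handed in at about 70 s of the 210 s limit: the hole edge is deburred clockwise from mark to mark on a second pass (the blade dropped into the hole on the first and touched its wall, and I then touched the wall lightly with the sleeve to find the true centre), the deburrer is back in its block, and all three hole saws are in the drawer. The drawer is pushed to a firm stop that image measurements show as shut; one push peaked at 40 N on the wrist, right at the limit for pressing with the arm or gripper body, though I believe only the fingers were touching.

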